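Lay out the carafe sample set

TASK

Lay out the carafe set on the sample board: the cork coaster flat on the middle white circle, the carafe upright on top of the coaster, and the blue stopper seated in the carafe's mouth. Stand the green tumbler upright on the circle between the carafe and the blue post, and the amber tumbler upright on the circle between the carafe and the brass post. Centre everything well, do not tip any glass over, and leave the clear tumbler and the brush where they are.

Things in the scene. Friction and masses are not known exactly. Their poses are not given: they have to be found in the camera images.
- board: Fixed dark wooden sample board lying on the bench, 380 long (its y axis) by 140 wide (its x axis), 6 thick. All sizes in mm. Origin: centre of its underside, z up, top at z = 6. Three white circles, 72 across, are inlaid in its top along the y axis: one at the middle (x 0, y 0) and one 82.5 to each side (x 0, y +82.5 and y -82.5). A marker post stands near each end, at y +165 and y -165. Lies level, turned up to 20 degrees either way.
- post_blue: Fixed small bright blue marker post with a ball top, 26 across, 59 tall, standing on the sample board near one end (which end changes). All sizes in mm. Origin: centre of its foot, on the board's top; 82.5 from the centre of the nearest white circle and 165 from the middle one.
- post_brass: Fixed small brass marker post, same shape and size as the blue one, at the other end of the board. All sizes in mm. Origin: centre of its foot, on the board's top; 82.5 from the nearest white circle's centre.
- coaster: Loose cork disc, 58 in diameter, 18 thick, 40 g, lying flat on the bench. All sizes in mm. Origin: centre of its underside, z up.
- carafe: Loose clear glass carafe, 170 tall, about 300 g, standing upright. Foot 50 across, belly 80 across between 35 and 55 above the foot, tapering to a straight neck 38 in diameter from 105 to 158, lip 44 across at the top; the mouth is open with a 30 bore in the neck. Best gripped by the neck. All sizes in mm. Origin: centre of its underside, z up along its axis.
- stopper: Loose dark blue glass stopper, 55 tall, 70 g, standing upright on its plug. From below: plug 22 in diameter and 22 long, flange 42 in diameter and 7 thick, round grip knob 24 in diameter from 29 to 55. All sizes in mm. Origin: centre of the plug's lower end, z up. When seated its flange rests on the carafe's lip, so its origin lies 148 above the carafe's.
- tumbler_green: Loose green drinking glass, open at the top, 85 tall, 48 across the foot widening to 58 at the rim, wall 4, about 150 g, standing upright. All sizes in mm. Origin: centre of its underside, z up; round, so its yaw means nothing.
- tumbler_amber: Loose amber (brown-yellow) drinking glass, open at the top, 85 tall, 48 across the foot widening to 58 at the rim, wall 4, about 150 g, standing upright. All sizes in mm. Origin: centre of its underside, z up; round, so its yaw means nothing.
- tumbler_clear: Bystander: loose clear drinking glass, open at the top, 85 tall, 48 across the foot widening to 58 at the rim, wall 4, about 150 g, standing upright. All sizes in mm. Origin: centre of its underside, z up; round, so its yaw means nothing. Not part of the set.
- brush: Bystander: loose flat brush with a pale wooden handle, 190 long along its x axis, 50 wide, 16 thick, lying on the bench. All sizes in mm. Origin: on its underside, 80 from the bristle end; x points to the bristles.

How it is judged:
At the end, for the whole second after the job is handed in: Coaster flat on the middle circle within 15 mm each way; carafe upright on it within 10 mm of its centre; stopper upright, down on the lip; green tumbler upright on the circle by the blue post, amber by the brass post, within 15 mm across and along the board; all at rest (x of coaster in the frame of board between -0.015 and 0.015 m and y of coaster in the frame of board between -0.015 and 0.015 m and z of coaster in the frame of board between 0.002 and 0.01 m and angle between each of coaster, carafe, tumbler_green, tumbler_amber's own z axis and vertical below 0.1 rad and horizontal distance between carafe and coaster below 0.01 m and z of carafe in the frame of coaster between 0.014 and 0.022 m and horizontal distance between stopper and carafe below 0.009 m and z of stopper in the frame of carafe between 0.143 and 0.153 m and angle between stopper's own z axis and vertical below 0.15 rad and x of tumbler_green in the frame of board between -0.015 and 0.015 m and horizontal distance between tumbler_green and post_blue between 0.0675 and 0.0975 m and z of tumbler_green in the frame of board between 0.002 and 0.01 m and y of tumbler_green in the frame of board between -0.1 and 0.1 m and x of tumbler_amber in the frame of board between -0.015 and 0.015 m and horizontal distance between tumbler_amber and post_brass between 0.0675 and 0.0975 m and z of tumbler_amber in the frame of board between 0.002 and 0.01 m and y of tumbler_amber in the frame of board between -0.1 and 0.1 m and linear speed of each of coaster, carafe, stopper, tumbler_green, tumbler_amber below 0.02 m/s); the robot touches nothing.
It fails at once if a glass of the set is tipped over (angle between any of carafe, stopper, tumbler_green, tumbler_amber's own z axis and vertical above 0.7 rad).
It fails at once if the clear tumbler or the brush is disturbed (moved over 30 mm, or the tumbler tipped) (distance of any of tumbler_clear, brush from where it was at the start of the episode above 0.03 m or angle between tumbler_clear's own z axis and vertical above 0.5 rad).
It also fails if it takes over 131 s, if anything falls off the work surface, if the arm or the gripper's body presses on something with over 40 N, if the wrist force passes 120 N, or if a joint passes its speed limit or range.

ROBOT

A 6-joint arm with a two-finger parallel gripper is mounted at the origin on the work surface. World frame = base frame: x ahead of the robot, y to its left, z up, the work surface at z = 0. Lengths are in m, angles in rad, forces in N, time in s.
With the tool pointing down it reaches from about 0.25 to 0.775 m from the base axis. Payload 4 kg.
Tool frame: the origin (TCP) lies on the centre line of the jaws, within the pads' length; the fingertips stand 22 mm ahead of it and the grasp point (between the pads) lies 3 mm ahead of it; z points along the fingers, y is the direction in which the jaws open and shut (so a half turn about z gives the same grasp; the last joint's range is limited). The gripper opens to 94 mm and grips with 3 to 60 N. Pads are 16 mm wide; open, the fingers measure 119 mm over their backs; the gripper's body (75 mm by 177 mm) begins 78 mm behind the grasp point.
Start: joints at [-1.223, 0.087, 1.371, -0, 1.684, -0.103], TCP at [0.24, -0.495, 0.196] pointing down, gripper open.
Joint ranges: [-3.1, 3.1], [-0.76, 2.03], [0.27, 2.55], [-1.08, 4.22], [0.17, 2.65], [-2.57, 2.57]. Speed limits (rad/s): [2.79, 2.79, 3.14, 3.14, 3.14, 3.14].

INTERFACE

Orientations are given as [roll, pitch, yaw] about the fixed x, y, z axes, in that order (R = Rz(yaw) Ry(pitch) Rx(roll)).
In Python, from bench import robot gives the robot as it stands. The module is installed in compiled form; this text tells all that it offers.
- The arm moves only by the shell command python3 -m inch 'ROWS'. ROWS is JSON, a list of rows, each an object with "linear": the shift along the world's x, y, z scaled (see below), a list of three; "twist": the turn about the world's z scaled (see below); "gripper": the opening, from 0 (shut) to 1 (fully open). In form: [{"linear": [x, y, z], "twist": twist, "gripper": gripper}, ...]. A call has 1 to 10 rows; each row is the pose to reach, as a shift and turn from the pose commanded when the call began; what a row does not reach only later rows make up. The controller multiplies each number of a shift by 0.1 m and each number of a turn by 60 degrees. A row lasts 1/12 s, in which the tool goes at most 41.7 mm and 7.16 degrees, less where a joint would pass 70% of its speed; a pose out of reach is approached as far as the arm can. A call with a number of a shift or a turn outside -1 to 1 is refused whole. A call with a gripper value outside its range is refused whole. The fingers move at their own pace and stop on an object; the grip force is fixed at half the most. Time passes only in rows, so rows that repeat a pose let the fingers close. It gives the time, the measured TCP pose, the force and the opening at its end, in the units of the state.
- robot.get_obs(): the state, without advancing time (a new reading comes with each control period).
- robot.snapshot(name): name is "scene" or "side" or "wrist"; returns a dict with "image" (420x560x3 uint8, red, green, blue), "depth" (420x560 float32, m along the optical axis (not along the pixel's ray), 0 where there is no reading), "mtx" (3x3 intrinsics, pixels), "rvec" (rotation vector, rad) and "tvec" (3), from world to camera coordinates, as OpenCV has them; the wrist camera has in their place "hand_eye" (4x4, takes a point from camera to tool coordinates, whose origin is the TCP and whose axes are the flange's). Camera axes: x right, y down, z forward; pixel columns grow to the right and rows downward; lengths in m; the calibration is good to about 2 mm. A picture is of the moment at which its call begins: read the wrist's pose just before it.
- robot.close_job(): hands the job in, once; it reports no verdict.
The state is a dict: "time": time; "joint_positions": joint angles; "qvel": joint speeds; "joint_torque": joint torques, N m; "tool_pos": TCP position; "ee_rot": TCP orientation; "wrist_force": force on the tool from outside, world axes, zero at the start; "wrist_torque": the same for the moment, N m; "width": finger opening in m.
Only numpy, scipy, OpenCV 4.12 (cv2) and the standard library are available. Lean on these libraries where they do the work, as an engineer would, in place of code of your own. Each camera call takes 0.05 s, during which the arm holds its last target.

## Working session

There is one attempt and no reset: what is moved stays moved. The work goes in short steps, Python scripts to look and compute and a shell command to move; the robot and the scene stay as the last step left them, time stands still between calls to the robot, and variables do not carry over. Pictures are saved under pics/ and viewed, and the job is handed in when it is done.

```bash
mkdir -p pics; ls
python3 - <<'E'
from bench import robot
import cv2,numpy as np
print(robot.get_obs())
for n in ["scene","side","wrist"]:
    s=robot.snapshot(n); cv2.imwrite(f"pics/{n}0.png",s["image"][:,:,::-1])
    print(n,s["mtx"],s.get("rvec"),s.get("tvec"),s.get("hand_eye"))
    np.savez(f"{n}0.npz",**s)
E
```

```text
pics
{'time': 0.0, 'joint_positions': array([-1.22310491e+00,  8.79456258e-02,  1.37225452e+00, -2.33893749e-05,
        1.68357702e+00, -1.03127971e-01]), 'qvel': array([ 1.18939206e-03, -7.04462668e-04, -7.93443928e-04,  8.76952439e-05,
       -1.40854768e-03, -4.95902827e-04]), 'joint_torque': array([-1.14040071e-03, -3.40186858e+01, -3.02425611e+01,  7.16410694e-02,
        3.29927285e-02, -1.71984743e-04]), 'tool_pos': array([ 0.23941728, -0.49452703,  0.19520918]), 'ee_rot': array([-3.13941735e+00, -2.01762153e-04,  4.50816563e-01]), 'wrist_force': array([-0.37569247, -0.67161749,  0.56017126]), 'wrist_torque': array([ 0.0120176 ,  0.03839631, -0.01200994]), 'width': 0.09417329972031216}
scene [[431.96104069   0.         279.84087385]
 [  0.         431.96104069 212.73676372]
 [  0.           0.           1.        ]] [ 1.45629684  2.31073209 -0.71395606] [ 0.24429512 -0.44376894  1.36774071] None
side [[433.75715869   0.         277.77295155]
 [  0.         433.75715869 207.28697665]
 [  0.           0.           1.        ]] [ 2.12647973 -0.46632061  0.25759385] [-0.54428687  0.18488299  0.79819897] None
wrist [[293.00437373   0.         280.7843876 ]
 [  0.         293.00437373 210.82711092]
 [  0.           0.           1.        ]] None None [[-1.04122683e-03 -9.60142210e-01 -2.79510020e-01  8.15806566e-02]
 [ 9.99999453e-01 -1.02882066e-03 -1.91091963e-04  4.51103041e-04]
 [-1.04090225e-04 -2.79510066e-01  9.60142756e-01 -1.87568580e-01]
 [ 0.00000000e+00  0.00000000e+00  0.00000000e+00  1.00000000e+00]]
```

View pics/scene0.png

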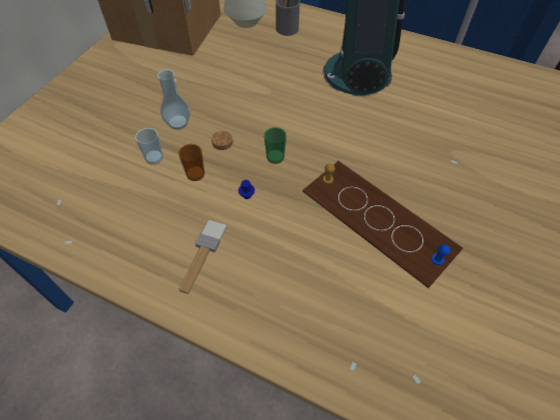

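View pics/side0.png

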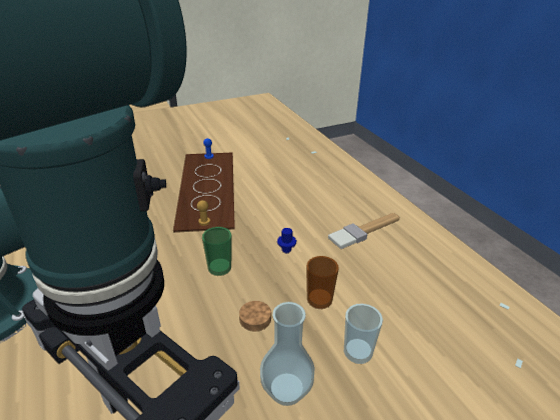

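View pics/wrist0.png

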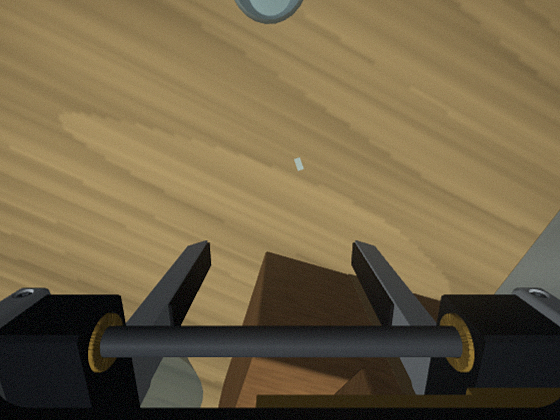

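The scene picture shows the carafe (173,100), clear tumbler (150,146), amber (192,162), coaster (222,140), green (275,146), stopper (247,189), brush (205,255). It also shows the board, with circles at (353,198), (379,218) and (407,238), the brass post at (329,172) and the blue post at (442,254).

```bash
cat > h.py <<'E'
import numpy as np,cv2
def load(n):
    d=dict(np.load(n+".npz",allow_pickle=True));return d
def cam(d):
    R=cv2.Rodrigues(d["rvec"])[0];return R,d["tvec"].reshape(3),d["mtx"]
def toplane(d,px,z):
    R,t,K=cam(d);px=np.atleast_2d(px).astype(float)
    r=(np.linalg.inv(K)@np.c_[px,np.ones(len(px))].T); C=-R.T@t; r=R.T@r
    return (C[:,None]+r*((z-C[2])/r[2])).T
def proj(d,P):
    R,t,K=cam(d);return cv2.projectPoints(np.atleast_2d(P).astype(float),d["rvec"],d["tvec"],K,None)[0][:,0]
def cloud(d):
    R,t,K=cam(d);v,u=np.mgrid[:420,:560];z=d["depth"]
    p=np.stack([(u-K[0,2])/K[0,0]*z,(v-K[1,2])/K[1,1]*z,z],-1)
    return (p-t)@R
def hull(d,x,y,prof):
    a=np.linspace(0,2*np.pi,60)
    P=np.concatenate([np.c_[x+r*np.cos(a),y+r*np.sin(a),0*a+z] for z,r in prof])
    return P
TUM=[(0,.024),(.085,.029)]
E
python3 - <<'E'
from h import *
for n,bx in [("scene0",{"carafe":(155,65,195,135),"clear":(135,125,168,168),"amber":(178,143,208,183),"coaster":(208,128,236,152),"green":(260,125,290,165),"stop":(236,178,258,202),"brush":(178,218,230,295)}),("side0",{"carafe":(255,300,320,405),"clear":(340,300,385,365),"amber":(300,255,342,310),"coaster":(235,298,275,330),"green":(198,225,236,278),"stop":(273,225,300,255)})]:
    d=load(n);c=cloud(d);print(n)
    for k,(a,b,e,f) in bx.items():
        p=c[b:f,a:e].reshape(-1,3); q=p[(p[:,2]>.006)&(d["depth"][b:f,a:e].ravel()>0)]
        print(k,len(q),q.mean(0).round(3),q.min(0).round(3),q.max(0).round(3))
d=load("scene0");print(toplane(d,[(353,198),(379,218),(407,238)],.006).round(4))
print(toplane(d,[(338,163),(461,245),(430,279),(303,190)],.006).round(4))
im=d["image"][:,:,::-1]
cv2.imwrite("pics/b.png",cv2.resize(im[150:290,295:470],None,fx=4,fy=4,interpolation=cv2.INTER_CUBIC))
E
```

```text
scene0
carafe 1211 [ 0.45  -0.374  0.094] [ 0.275 -0.519  0.006] [ 0.561 -0.344  0.173]
clear 706 [ 0.58  -0.367  0.057] [ 0.547 -0.4    0.007] [ 0.605 -0.342  0.09 ]
amber 706 [ 0.58  -0.239  0.057] [ 0.549 -0.271  0.006] [ 0.605 -0.213  0.09 ]
coaster 308 [ 0.451 -0.233  0.017] [ 0.417 -0.265  0.006] [ 0.478 -0.207  0.024]
green 667 [ 0.437 -0.077  0.057] [ 0.325 -0.134  0.006] [ 0.463 -0.051  0.09 ]
stop 226 [ 0.587 -0.083  0.039] [ 0.564 -0.108  0.006] [ 0.603 -0.067  0.059]
brush 1113 [ 0.77  -0.098  0.014] [ 0.685 -0.134  0.006] [ 0.875 -0.075  0.021]
side0
carafe 4296 [ 0.432 -0.383  0.091] [ 0.395 -0.425  0.006] [ 0.562 -0.21   0.172]
clear 1793 [ 0.571 -0.375  0.058] [ 0.545 -0.4    0.006] [ 0.603 -0.342  0.088]
amber 1388 [ 0.57  -0.248  0.058] [ 0.453 -0.385  0.006] [ 0.602 -0.212  0.171]
coaster 793 [ 0.443 -0.245  0.023] [ 0.414 -0.385  0.006] [ 0.474 -0.206  0.172]
green 1262 [ 0.431 -0.076  0.054] [ 0.403 -0.108  0.006] [0.505 0.076 0.088]
stop 318 [ 0.577 -0.092  0.036] [ 0.559 -0.107  0.006] [ 0.599 -0.067  0.058]
[[0.4751 0.1592 0.006 ]
 [0.5047 0.2368 0.006 ]
 [0.5304 0.314  0.006 ]]
[[0.3835 0.0835 0.006 ]
 [0.4946 0.4327 0.006 ]
 [0.6115 0.3896 0.006 ]
 [0.5062 0.0361 0.006 ]]
```

View pics/b.png

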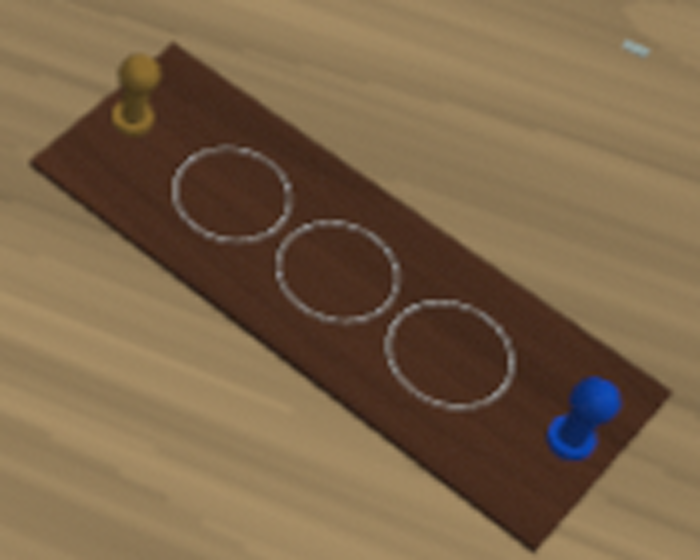

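Run:
```python
from h import *
from scipy.optimize import least_squares
S=load("scene0");D=load("side0")
cs,cd=cloud(S),cloud(D)
def rad(name,z):
    if name.startswith("t"): return .024+.005*z/.085
    if name=="coaster": return .029+0*z
    if name=="carafe": return np.interp(z,[0,.035,.055,.105,.158,.162,.17],[.025,.04,.04,.019,.019,.022,.022])
    return np.interp(z,[0,.0219,.022,.029,.0291,.032,.042,.052,.055],[.011,.011,.021,.021,.006,.009,.012,.009,.004])
for nm,c0 in {"t_clear":(.576,-.371),"t_amber":(.577,-.242),"coaster":(.446,-.236),"t_green":(.433,-.08),"stopper":(.582,-.087),"carafe":(.435,-.383)}.items():
  for lab,cl,d in (("scene",cs,S),("side",cd,D)):
    p=cl[d["depth"]>0]
    R={"carafe":.046,"stopper":.026,"coaster":.036}.get(nm,.036)
    p=p[(np.hypot(*(p[:,:2]-c0).T)<R)&(p[:,2]>.008)&(p[:,2]<.18)]
    # keep outer points only: facing camera side, iterate
    C=-cv2.Rodrigues(d["rvec"])[0].T@d["tvec"].reshape(3)
    x=np.array(c0)
    for i in range(6):
        v=C[:2]-x; v/=np.hypot(*v)
        q=p[(p[:,:2]-x)@v>0.002]
        if nm=="coaster": q=q[q[:,2]<.014]
        r=least_squares(lambda s:np.hypot(*(q[:,:2]-s).T)-rad(nm,q[:,2]),x,loss="soft_l1",f_scale=.002)
        x=r.x
    print(nm,lab,x.round(4),len(q),np.abs(r.fun).mean().round(4),"top",p[:,2].max().round(4), "bbox mid",((p[:,:2].max(0)+p[:,:2].min(0))/2).round(4))
# board circles
im=S["image"].astype(int)
h=cv2.cvtColor(S["image"],cv2.COLOR_RGB2HSV)
m=np.zeros((420,560),np.uint8)
hull_=proj(S,np.c_[toplane(S,[(343,172),(452,246),(430,270),(311,190)],.006)]).astype(np.int32)
cv2.fillConvexPoly(m,hull_,1)
w=(m>0)&(h[...,1]<120)&(im.sum(2)>220)
v,u=np.nonzero(w);P=toplane(S,np.c_[u,v],.006)[:,:2]
def f(s):
    c=np.array([s[0],s[1]]);e=np.array([-np.sin(s[2]),np.cos(s[2])])
    return np.min([abs(np.hypot(*(P-c-k*.0825*e).T)-.0355) for k in(-1,0,1)],0)
r=least_squares(f,[.5047,.2368,-.33],loss="soft_l1",f_scale=.002)
print(len(P),r.x,np.median(r.fun)); s=r.x
e=np.array([-np.sin(s[2]),np.cos(s[2])])
for k in(-2,-1,0,1,2): print(k,(s[:2]+k*.0825*e).round(4))
```

```text
t_clear scene [ 0.5752 -0.3726] 444 0.001 top 0.0899 bbox mid [ 0.5759 -0.371 ]
t_clear side [ 0.5748 -0.3699] 1069 0.0006 top 0.0878 bbox mid [ 0.5738 -0.3711]
t_amber scene [ 0.5751 -0.243 ] 419 0.0009 top 0.0897 bbox mid [ 0.5766 -0.2417]
t_amber side [ 0.5747 -0.2404] 893 0.0007 top 0.0878 bbox mid [ 0.5734 -0.2418]
coaster scene [ 0.4463 -0.236 ] 32 0.0012 top 0.0242 bbox mid [ 0.4476 -0.2357]
coaster side [ 0.4462 -0.2334] 72 0.0006 top 0.0219 bbox mid [ 0.4454 -0.2347]
t_green scene [ 0.4318 -0.0801] 403 0.0009 top 0.0901 bbox mid [ 0.4333 -0.0791]
t_green side [ 0.4312 -0.0775] 788 0.0008 top 0.0879 bbox mid [ 0.4309 -0.0791]
stopper scene [ 0.5833 -0.0858] 150 0.0041 top 0.0593 bbox mid [ 0.5835 -0.0872]
stopper side [ 0.5796 -0.0872] 228 0.0037 top 0.0581 bbox mid [ 0.5794 -0.087 ]
carafe scene [ 0.4361 -0.3866] 1039 0.0013 top 0.1733 bbox mid [ 0.4423 -0.3794]
carafe side [ 0.4355 -0.3842] 3159 0.0006 top 0.1721 bbox mid [ 0.4344 -0.3904]
451 [ 0.50288458  0.23603433 -0.3374747 ] 0.0012210637735093274
-2 [0.4483 0.0803]
-1 [0.4756 0.1582]
0 [0.5029 0.236 ]
1 [0.5302 0.3139]
2 [0.5575 0.3917]
```

Both cameras agree to about 2.5 mm and the heights fit, so these estimates are usable. The brass post is at the -y end. Jaws will go along the board's x, at yaw 1.2335. Coaster first.

```bash
python3 -m inch '[{"linear":[0,0,0.5],"twist":0.12,"gripper":1},{"linear":[0.2,0.2,0.9],"twist":0.24,"gripper":1},{"linear":[0.6,0.6,1],"twist":0.36,"gripper":1},{"linear":[1,1,1],"twist":0.48,"gripper":1},{"linear":[1,1,1],"twist":0.6,"gripper":1},{"linear":[1,1,1],"twist":0.7475,"gripper":1},{"linear":[1,1,1],"twist":0.7475,"gripper":1}]'
python3 -m inch '[{"linear":[0.5,0.5,0],"twist":0,"gripper":1},{"linear":[0.8,0.8,0],"twist":0,"gripper":1},{"linear":[1,1,0],"twist":0,"gripper":1},{"linear":[1,1,0],"twist":0,"gripper":1},{"linear":[1,1,0],"twist":0,"gripper":1}]'
```

```text
time: 0.73
tool_pos: [0.3414, -0.3933, 0.297]
ee_rot: [3.141, 0.0, 1.243]
wrist_force: [-0.6, -1.3, 1.3]
width: 0.0939
time: 1.15
tool_pos: [0.4418, -0.2921, 0.2959]
ee_rot: [-3.141, -0.002, 1.239]
wrist_force: [-1.3, 0.4, -0.0]
width: 0.0943
```

```bash
python3 -m inch '[{"linear":[0.05,0.58,0],"twist":0,"gripper":1},{"linear":[0.05,0.58,-0.3],"twist":0,"gripper":1},{"linear":[0.05,0.58,-0.7],"twist":0,"gripper":1},{"linear":[0.05,0.58,-1],"twist":0,"gripper":1},{"linear":[0.05,0.58,-1],"twist":0,"gripper":1},{"linear":[0.05,0.58,-1],"twist":0,"gripper":1},{"linear":[0.05,0.58,-1],"twist":0,"gripper":1}]'
python3 - <<'E'
from bench import robot
from h import *
from scipy.spatial.transform import Rotation as Ro
o=robot.get_obs();s=robot.snapshot("wrist");cv2.imwrite("pics/w1.png",s["image"][:,:,::-1])
print(o["tool_pos"],o["ee_rot"])
E
```

```text
time: 1.73
tool_pos: [0.4451, -0.2383, 0.1985]
ee_rot: [3.139, 0.001, 1.232]
wrist_force: [0.6, 0.7, 0.5]
width: 0.0939
[ 0.44509822 -0.23834451  0.19853368] [3.13867732e+00 1.00289872e-03 1.23242515e+00]
```

View pics/w1.png

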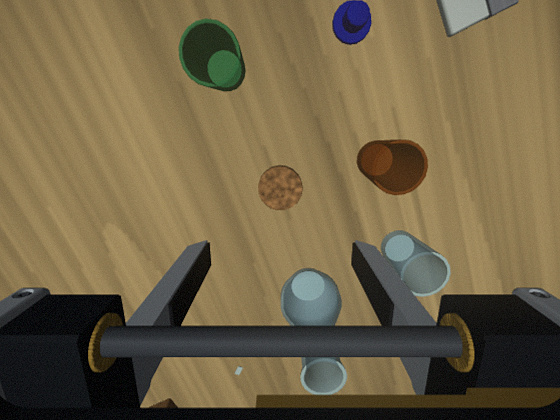

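```bash
cat >> h.py <<'E'
from scipy.spatial.transform import Rotation as Ro
def wcam(s,o):
    T=np.eye(4);T[:3,:3]=Ro.from_euler("xyz",o["ee_rot"]).as_matrix();T[:3,3]=o["tool_pos"]
    M=np.linalg.inv(T@s["hand_eye"])
    return dict(s,rvec=cv2.Rodrigues(M[:3,:3])[0],tvec=M[:3,3])
E
python3 - <<'E'
from bench import robot
from h import *
o=robot.get_obs();s=robot.snapshot("wrist");w=wcam(s,o)
P=[(.4463,-.2347,.018),(.4315,-.079,.085),(.575,-.2417,.085),(.5815,-.087,.055),(.4358,-.3852,.17),o["tool_pos"]]
print(proj(w,P).round(1))
print(toplane(w,(280,187),.018))
c=cloud(w);print(c[187,280],c[187,240],o["tool_pos"])
E
```

```text
[[279.4 188.1]
 [208.2  52.7]
 [399.4 166.9]
 [358.6  12.3]
 [323.1 376.3]
 [280.5 247.8]]
[[ 0.44750159 -0.23359578  0.018     ]]
[ 0.44742028 -0.2338341   0.01678093] [ 0.39576133 -0.21911014  0.00049546] [ 0.44563386 -0.2386218   0.1994497 ]
```

The wrist view puts the coaster at (.447,-.234), about 1 mm from the fixed-camera estimate. I'll descend and grip.

```bash
python3 -m inch '[{"linear":[0.015,0.045,-0.3],"twist":0,"gripper":1},{"linear":[0.015,0.045,-0.7],"twist":0,"gripper":1},{"linear":[0.015,0.045,-1],"twist":0,"gripper":1},{"linear":[0.015,0.045,-1],"twist":0,"gripper":1},{"linear":[0.015,0.045,-1],"twist":0,"gripper":1},{"linear":[0.015,0.045,-1],"twist":0,"gripper":1}]'
python3 -m inch '[{"linear":[0,0,-0.2],"twist":0,"gripper":1},{"linear":[0,0,-0.45],"twist":0,"gripper":1},{"linear":[0,0,-0.65],"twist":0,"gripper":1},{"linear":[0,0,-0.74],"twist":0,"gripper":1},{"linear":[0,0,-0.74],"twist":0,"gripper":1},{"linear":[0,0,-0.74],"twist":0,"gripper":1}]'
```

```text
time: 2.33
tool_pos: [0.448, -0.234, 0.0998]
ee_rot: [3.136, 0.001, 1.233]
wrist_force: [0.0, 0.6, 0.2]
width: 0.0942
time: 2.83
tool_pos: [0.4475, -0.2336, 0.0246]
ee_rot: [3.138, 0.001, 1.234]
wrist_force: [-0.7, -0.7, 0.1]
width: 0.0938
```

```bash
python3 -m inch '[{"linear":[0,0,0],"twist":0,"gripper":0.4},{"linear":[0,0,0],"twist":0,"gripper":0.4},{"linear":[0,0,0],"twist":0,"gripper":0.4},{"linear":[0,0,0],"twist":0,"gripper":0.4},{"linear":[0,0,0],"twist":0,"gripper":0.4},{"linear":[0,0,0],"twist":0,"gripper":0.4},{"linear":[0,0,0],"twist":0,"gripper":0.4},{"linear":[0,0,0],"twist":0,"gripper":0.4}]'
python3 -m inch '[{"linear":[0,0,0.2],"twist":0,"gripper":0.4},{"linear":[0,0,0.5],"twist":0,"gripper":0.4},{"linear":[0,0,0.8],"twist":0,"gripper":0.4},{"linear":[0,0,1],"twist":0,"gripper":0.4},{"linear":[0,0,1],"twist":0,"gripper":0.4}]'
```

```text
time: 3.5
tool_pos: [0.4461, -0.2325, 0.0223]
ee_rot: [-3.142, -0.0, 1.234]
wrist_force: [-0.2, -0.4, -0.4]
width: 0.0442
time: 3.92
tool_pos: [0.4489, -0.2344, 0.128]
ee_rot: [3.131, 0.003, 1.234]
wrist_force: [0.4, -0.6, 0.6]
width: 0.0377
```

Run:
```python
from bench import robot
from h import *
print(robot.get_obs()["width"])
for n in("wrist","side"):
    s=robot.snapshot(n);cv2.imwrite(f"pics/{n}2.png",s["image"][:,:,::-1])
```

```text
0.037734276856943916
```

View pics/wrist2.png

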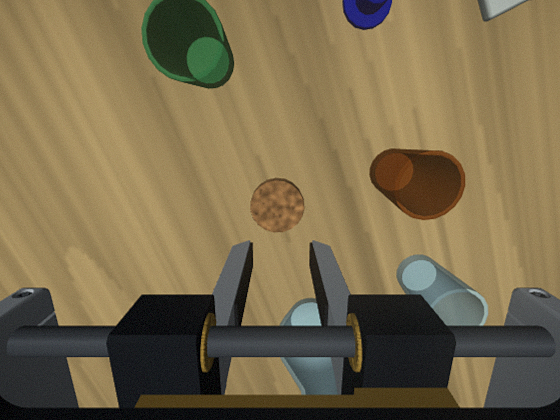

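View pics/side2.png

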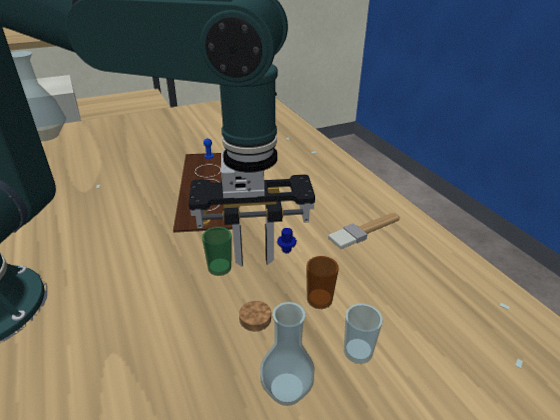

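Run:
```python
from bench import robot
from h import *
o=robot.get_obs();print(o["tool_pos"],o["ee_rot"])
t=o["tool_pos"]
for n in("scene","side"):
    s=robot.snapshot(n);print(n,proj(s,[t-[0,0,.022],(.4463,-.2347,.018)]))
    if n=="scene":cv2.imwrite(f"pics/{n}2.png",s["image"][:,:,::-1])
s=robot.snapshot("wrist");w=wcam(s,o);print(proj(w,[t-[0,0,.022],(.4463,-.2347,.018)]))
c=cloud(w);print(c[205,278],c[250,245],c[250,318],c[270,325])
```

```text
[ 0.44645161 -0.23278996  0.1228314 ] [3.13998820e+00 4.26575392e-04 1.23359660e+00]
scene [[218.53366266 115.09706811]
 [221.44204956 137.60636426]]
side [[253.50359854 277.36086844]
 [254.95173812 312.48900676]]
[[280.45956191 236.26127786]
 [280.8856314  208.92352527]]
[ 0.44505387 -0.2292974   0.01972534] [ 0.4294136  -0.21685825  0.14769341] [ 0.47085704 -0.23108288  0.14851946] [ 0.47129913 -0.23193119  0.17255079]
```

View pics/scene2.png

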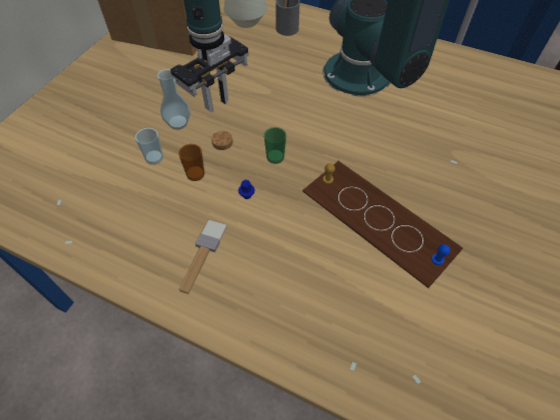

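Run:
```python
from bench import robot
from h import *
o=robot.get_obs();t=o["tool_pos"];print(t)
for n,(a,b,e,f) in (("side",(222,222,282,266)),("scene",(200,75,232,112))):
    s=robot.snapshot(n);c=cloud(s)[b:f,a:e].reshape(-1,3);p=c[(np.hypot(*(c[:,:2]-t[:2]).T)<.08)&(c[:,2]>.05)]
    print(n,len(p),p[:,2].min()); q=p[np.argsort(p[:,2])][:40];print(q[::5].round(4))
o=robot.get_obs();s=robot.snapshot("wrist");w=wcam(s,o);c=cloud(w)
for v in range(236,262,3):print(v,c[v,244].round(4),c[v,250].round(4),c[v,316].round(4))
```

```text
[ 0.4449723  -0.23184096  0.12016614]
side 791 0.13350222274511847
[[ 0.4648 -0.2476  0.1335]
 [ 0.4608 -0.2446  0.1347]
 [ 0.4611 -0.244   0.1362]
 [ 0.4221 -0.2332  0.1375]
 [ 0.4618 -0.2465  0.1379]
 [ 0.4211 -0.2314  0.1386]
 [ 0.465  -0.2473  0.1396]
 [ 0.4176 -0.2318  0.1402]]
scene 607 0.12923921224890486
[[ 0.4252 -0.2195  0.1292]
 [ 0.4273 -0.2268  0.1315]
 [ 0.4716 -0.2323  0.1356]
 [ 0.4293 -0.2249  0.137 ]
 [ 0.4291 -0.2277  0.139 ]
 [ 0.4262 -0.2294  0.1393]
 [ 0.428  -0.2311  0.1401]
 [ 0.4749 -0.2323  0.1415]]
236 [ 0.3932 -0.2541 -0.001 ] [ 0.3995 -0.2565 -0.0015] [ 0.4697 -0.2809 -0.0011]
239 [ 0.3918 -0.2576 -0.0014] [ 0.3982 -0.2599 -0.0015] [ 0.4687 -0.2844 -0.0013]
242 [ 0.4262 -0.2153  0.1327] [ 0.4288 -0.218   0.1287] [ 0.4699 -0.2303  0.1334]
245 [ 0.4266 -0.2157  0.1371] [ 0.4292 -0.2184  0.1332] [ 0.4693 -0.231   0.1363]
248 [ 0.4275 -0.2154  0.1432] [ 0.4299 -0.2183  0.1388] [ 0.4688 -0.2313  0.1401]
251 [ 0.4278 -0.216   0.1467] [ 0.4297 -0.2193  0.1409] [ 0.4684 -0.2304  0.1463]
254 [ 0.4284 -0.2159  0.1515] [ 0.429  -0.2211  0.1412] [ 0.4679 -0.23    0.151 ]
257 [ 0.4289 -0.2162  0.1554] [ 0.4285 -0.2227  0.142 ] [ 0.4675 -0.2302  0.1543]
260 [ 0.4293 -0.2164  0.159 ] [ 0.428  -0.2243  0.1427] [ 0.467  -0.2313  0.1557]
```

```bash
python3 - <<'E'
from h import *
s=load("wrist0");o=dict(tool_pos=[0.23941728,-0.49452703,0.19520918],ee_rot=[-3.13941735,0,.450816563])
w=wcam(s,o);c=cloud(w)
d=s["depth"];K=s["mtx"]
print([ (v,c[v,206].round(4)) for v in range(238,256,3)])
print([ (v,c[v,360].round(4)) for v in range(238,256,3)])
# tool coords of the predicted tips
E
python3 - <<'E'
from bench import robot
print({k:v for k,v in robot.get_obs().items() if k in("time","tool_pos","wrist_force","width","joint_positions")})
E
```

```text
[(238, array([ 0.1309, -0.4304, -0.0008])), (241, array([ 0.2272, -0.447 ,  0.2059])), (244, array([ 0.226 , -0.4479,  0.2074])), (247, array([ 0.2261, -0.4489,  0.2113])), (250, array([ 0.2248, -0.4497,  0.2125])), (253, array([ 0.2226, -0.4505,  0.2121]))]
[(238, array([ 0.2249, -0.6247, -0.0007])), (241, array([ 0.2707, -0.5369,  0.2057])), (244, array([ 0.27  , -0.5359,  0.2105])), (247, array([ 0.2697, -0.5345,  0.216 ])), (250, array([ 0.2686, -0.5343,  0.2185])), (253, array([ 0.2677, -0.5341,  0.2211]))]
{'time': 4.3167, 'joint_positions': array([-5.93303482e-01,  1.07263335e-02,  1.60113180e+00,  5.66354838e-05,
        1.53278128e+00, -2.56105399e-01]), 'tool_pos': array([ 0.44534757, -0.23202895,  0.1207088 ]), 'wrist_force': array([-0.44371044, -0.03643332,  0.48375009]), 'width': 0.037548875052495684}
```

All three cameras put the fingertips about 9–10 mm above the reported TCP, where the description says 22 mm below it. That explains the miss above the coaster: nothing was touched. I'll work with tip z = TCP z + 0.009 and check against contact as I go down.

```bash
python3 -m inch '[{"linear":[0,-0.015,-0.2],"twist":0,"gripper":1},{"linear":[0,-0.015,-0.4],"twist":0,"gripper":1},{"linear":[0,-0.015,-0.6],"twist":0,"gripper":1},{"linear":[0,-0.015,-0.75],"twist":0,"gripper":1},{"linear":[0,-0.015,-0.85],"twist":0,"gripper":1},{"linear":[0,-0.015,-0.95],"twist":0,"gripper":1},{"linear":[0,-0.015,-1],"twist":0,"gripper":1},{"linear":[0,-0.015,-1],"twist":0,"gripper":1},{"linear":[0,-0.015,-1],"twist":0,"gripper":1},{"linear":[0,-0.015,-1],"twist":0,"gripper":1}]'
python3 - <<'E'
from bench import robot
from h import *
for i in range(3):
    o=robot.get_obs();s=robot.snapshot("wrist");print(o["tool_pos"],o["wrist_force"])
w=wcam(s,o);c=cloud(w);cv2.imwrite("pics/w3.png",s["image"][:,:,::-1])
for u in (204,208,356,360): print([c[v,u].round(4) for v in (239,242,245)])
s=robot.snapshot("side");cv2.imwrite("pics/s3.png",cv2.resize(s["image"][180:400,150:400,::-1],None,fx=2.5,fy=2.5))
E
```

```text
time: 5.15
tool_pos: [0.4469, -0.2345, 0.0234]
ee_rot: [3.14, 0.0, 1.234]
wrist_force: [0.6, -0.6, -0.7]
width: 0.0937
[ 0.44685609 -0.23454084  0.02342349] [ 0.58614943 -0.60224049 -0.67305573]
[ 0.44687059 -0.23455278  0.0234969 ] [-0.05515791 -0.1786243   0.80557986]
[ 0.44685016 -0.23455462  0.02349813] [ 0.09227541  0.60322645 -0.00624166]
[array([ 0.3894, -0.2182, -0.0022]), array([ 0.4034, -0.2095,  0.0353]), array([ 0.4039, -0.2104,  0.0386])]
[array([ 0.3929, -0.2188, -0.0007]), array([ 0.4046, -0.2113,  0.032 ]), array([ 0.4048, -0.2124,  0.0349])]
[array([ 0.5012, -0.2576, -0.002 ]), array([ 0.4959, -0.2424,  0.0346]), array([ 0.4951, -0.2433,  0.0371])]
[array([ 5.039e-01, -2.579e-01, -4.000e-04]), array([ 0.4982, -0.2426,  0.036 ]), array([ 0.497 , -0.2424,  0.0405])]
```

View pics/w3.png

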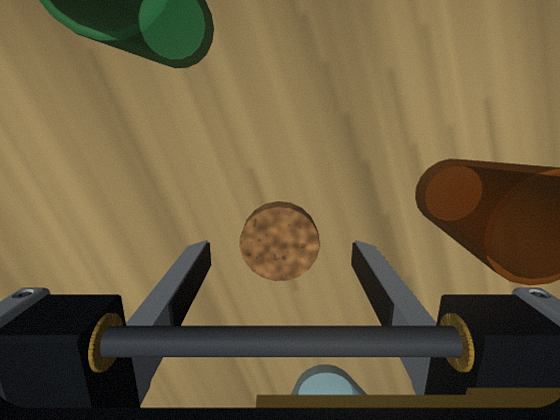

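View pics/s3.png

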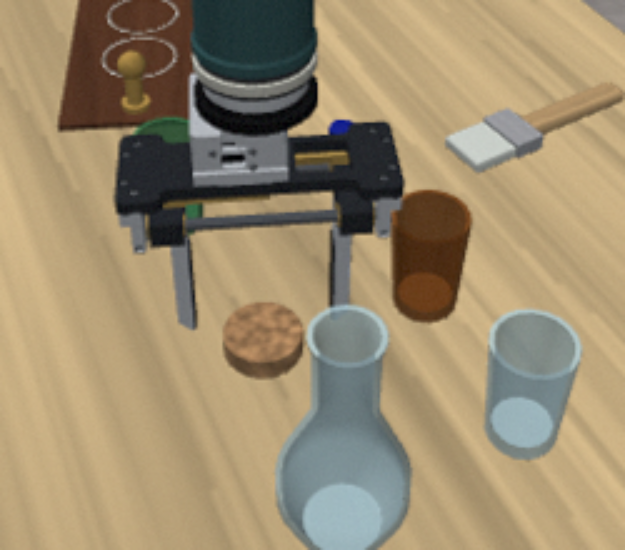

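Run:
```python
from bench import robot
from h import *
s=robot.snapshot("side");c=cloud(s);t=robot.get_obs()["tool_pos"];print(t)
a=1.2335;ty=np.array([np.sin(a),-np.cos(a)]);tx=np.array([np.cos(a),np.sin(a)])
p=c[(s["depth"]>0)&(np.hypot(*(c[...,:2]-t[:2]).transpose(2,0,1))<.13)&(c[...,2]>.026)&(c[...,2]<.35)]
q=np.c_[(p[:,:2]-t[:2])@tx,(p[:,:2]-t[:2])@ty,p[:,2]]
q=q[(q[:,0]>-.05)]
for z in np.arange(.03,.22,.01):
    m=q[(q[:,2]>=z)&(q[:,2]<z+.01)]
    print(z.round(2),len(m), m.min(0).round(3) if len(m) else"",m.max(0).round(3) if len(m) else"")
```

```text
[ 0.4464913  -0.23433636  0.02303926]
0.03 84 [-0.009 -0.055  0.03 ] [0.032 0.129 0.04 ]
0.04 130 [-0.01  -0.058  0.04 ] [0.057 0.129 0.05 ]
0.05 164 [-0.011 -0.059  0.05 ] [0.059 0.129 0.06 ]
0.06 174 [-0.011 -0.059  0.06 ] [0.059 0.13  0.07 ]
0.07 192 [-0.011 -0.059  0.07 ] [0.06  0.129 0.08 ]
0.08 195 [-0.01  -0.059  0.08 ] [0.06  0.129 0.09 ]
0.09 72 [-0.011 -0.059  0.09 ] [-0.002  0.058  0.1  ]
0.1 77 [-0.01  -0.059  0.1  ] [0.007 0.058 0.11 ]
0.11 30 [-0.01  -0.059  0.11 ] [-0.001  0.058  0.119]
0.12 1 [-0.008  0.049  0.122] [-0.008  0.049  0.122]
0.13 113 [-0.034 -0.08   0.13 ] [0.001 0.08  0.14 ]
0.14 595 [-0.035 -0.081  0.14 ] [0.025 0.079 0.15 ]
0.15 454 [-0.035 -0.086  0.15 ] [0.017 0.085 0.16 ]
0.16 557 [-0.035 -0.088  0.16 ] [0.019 0.087 0.17 ]
0.17 1721 [-0.036 -0.089  0.17 ] [0.035 0.088 0.18 ]
0.18 248 [-0.024 -0.04   0.18 ] [-0.011  0.017  0.19 ]
0.19 183 [-0.022 -0.041  0.19 ] [-0.012  0.017  0.2  ]
0.2 2 [-0.02 -0.04  0.2 ] [-0.018  0.017  0.202]
0.21 249 [-0.035 -0.041  0.21 ] [0.033 0.016 0.22 ]
```

The gripper geometry is as specified (body 97 mm above the tips), so the offset is in the TCP itself. The true grasp point is at reported z + 0.028.

```bash
python3 -m inch '[{"linear":[0,0,-0.1],"twist":0,"gripper":1},{"linear":[0,0,-0.18],"twist":0,"gripper":1},{"linear":[0,0,-0.24],"twist":0,"gripper":1},{"linear":[0,0,-0.27],"twist":0,"gripper":1},{"linear":[0,0,-0.27],"twist":0,"gripper":1},{"linear":[0,0,-0.27],"twist":0,"gripper":1}]'
python3 -m inch '[{"linear":[0,0,0],"twist":0,"gripper":0.5},{"linear":[0,0,0],"twist":0,"gripper":0.5},{"linear":[0,0,0],"twist":0,"gripper":0.5},{"linear":[0,0,0],"twist":0,"gripper":0.5},{"linear":[0,0,0],"twist":0,"gripper":0.5},{"linear":[0,0,0],"twist":0,"gripper":0.5},{"linear":[0,0,0],"twist":0,"gripper":0.5},{"linear":[0,0,0],"twist":0,"gripper":0.5}]'
```

```text
time: 5.9
tool_pos: [0.4458, -0.2339, -0.0051]
ee_rot: [-3.141, -0.0, 1.234]
wrist_force: [0.2, -0.1, 0.7]
width: 0.0937
time: 6.57
tool_pos: [0.4462, -0.2341, -0.0044]
ee_rot: [3.141, 0.0, 1.234]
wrist_force: [-0.3, 0.4, 1.0]
width: 0.0573
```

```bash
python3 -m inch '[{"linear":[0,0,0.15],"twist":0,"gripper":0.5},{"linear":[0,0,0.4],"twist":0,"gripper":0.5},{"linear":[0,0,0.75],"twist":0,"gripper":0.5},{"linear":[0,0,1],"twist":0,"gripper":0.5},{"linear":[0,0,1],"twist":0,"gripper":0.5}]'
python3 -m inch '[{"linear":[0,0,0.3],"twist":0,"gripper":0.5},{"linear":[0,0,0.5],"twist":0,"gripper":0.5},{"linear":[0.05,0.3,0.5],"twist":0,"gripper":0.5},{"linear":[0.1,0.6,0.5],"twist":0,"gripper":0.5},{"linear":[0.12,1,0.5],"twist":0,"gripper":0.5},{"linear":[0.12,1,0.5],"twist":0,"gripper":0.5}]'
python3 -m inch '[{"linear":[0.04,0.35,0],"twist":0,"gripper":0.5},{"linear":[0.1,0.75,0],"twist":0,"gripper":0.5},{"linear":[0.12,1,0],"twist":0,"gripper":0.5}]'
python3 -m inch '[{"linear":[0.04,0.35,0],"twist":0,"gripper":0.5},{"linear":[0.1,0.75,0],"twist":0,"gripper":0.5},{"linear":[0.12,1,0],"twist":0,"gripper":0.5}]'
python3 -m inch '[{"linear":[0.04,0.35,0],"twist":0,"gripper":0.5},{"linear":[0.1,0.75,0],"twist":0,"gripper":0.5},{"linear":[0.12,1,0],"twist":0,"gripper":0.5}]'
python3 -m inch '[{"linear":[0.04,0.35,0],"twist":0,"gripper":0.5},{"linear":[0.07,0.6,0],"twist":0,"gripper":0.5},{"linear":[0.08,0.7,0],"twist":0,"gripper":0.5},{"linear":[0.08,0.7,0],"twist":0,"gripper":0.5},{"linear":[0.08,0.7,0],"twist":0,"gripper":0.5},{"linear":[0.08,0.7,0],"twist":0,"gripper":0.5}]'
python3 - <<'E'
from bench import robot
from h import *
for i in range(2):
    o=robot.get_obs();s=robot.snapshot("wrist");print(o["tool_pos"],o["ee_rot"])
cv2.imwrite("pics/w4.png",s["image"][:,:,::-1]);np.savez("w4.npz",**wcam(s,o))
E
```

```text
time: 6.98
tool_pos: [0.4495, -0.2363, 0.102]
ee_rot: [3.13, 0.003, 1.234]
wrist_force: [1.2, -0.5, -0.2]
width: 0.0571
time: 7.48
tool_pos: [0.4579, -0.1283, 0.1446]
ee_rot: [-3.139, -0.004, 1.24]
wrist_force: [-0.4, -0.1, -1.0]
width: 0.0577
time: 7.73
tool_pos: [0.4698, -0.0317, 0.1445]
ee_rot: [-3.14, -0.001, 1.234]
wrist_force: [1.1, -0.1, 0.2]
width: 0.0571
time: 7.98
tool_pos: [0.4819, 0.0687, 0.1444]
ee_rot: [-3.14, -0.001, 1.235]
wrist_force: [0.8, -0.3, -0.5]
width: 0.0572
time: 8.23
tool_pos: [0.4939, 0.1688, 0.1443]
ee_rot: [-3.14, -0.001, 1.235]
wrist_force: [0.3, -0.8, -0.3]
width: 0.0574
time: 8.73
tool_pos: [0.502, 0.2344, 0.145]
ee_rot: [-3.141, 0.001, 1.232]
wrist_force: [0.2, 0.0, -1.0]
width: 0.0575
[0.50204305 0.23439983 0.14498899] [-3.14134806e+00  1.39385175e-03  1.23231430e+00]
[0.50214777 0.23430428 0.14520366] [3.14158208e+00 9.50648561e-04 1.23181571e+00]
```

View pics/w4.png

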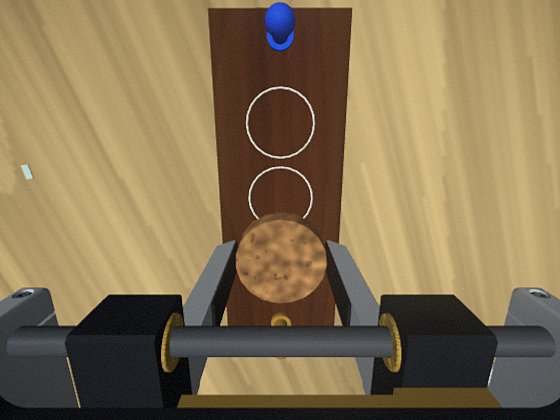

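The coaster is held square between the jaws. The blue circle is at (280,122) and the middle circle, partly hidden, is at about (280,196). I'll measure both.

```bash
cat > ring.py <<'E'
from h import *
from scipy.optimize import least_squares
def board(w,x0=(.503,.236,-.3375),z=.006,rowmax=420,tol=.006):
    im=w["image"];h=cv2.cvtColor(im,cv2.COLOR_RGB2HSV)
    m=(h[...,1]<90)&(h[...,2]>110)
    v,u=np.nonzero(m);P=toplane(w,np.c_[u,v],z)[:,:2]
    def g(s,P):
        c=np.array(s[:2]);e=np.array([-np.sin(s[2]),np.cos(s[2])])
        return np.min([abs(np.hypot(*(P-c-k*.0825*e).T)-.0355) for k in(-1,0,1)],0)
    s=np.array(x0)
    for t in (tol,tol/2,tol/2):
        Q=P[(g(s,P)<t)]
        s=least_squares(g,s,args=(Q,),loss="soft_l1",f_scale=.001).x
    e=np.array([-np.sin(s[2]),np.cos(s[2])])
    return s,len(Q),np.median(g(s,Q)),[(s[:2]+k*.0825*e).round(4) for k in(-1,0,1)]
E
python3 - <<'E'
from ring import *
w=load("w4");print(board(w))
c=cloud(w)
h=cv2.cvtColor(w["image"],cv2.COLOR_RGB2HSV)
# coaster top in hand: pixel circle fit around (281,260)
print(c[260,281]); top=c[260,281][2]
for px in ((281,260),(236,260),(326,260),(281,303)): print(px,toplane(w,px,top)[0].round(4))
E
```

```text
(array([ 0.50209231,  0.23553234, -0.33796571]), 909, np.float64(0.0007100068364399859), [array([0.4747, 0.1577]), array([0.5021, 0.2355]), array([0.5294, 0.3134])])
[0.50281978 0.23517762 0.16647558]
(281, 260) [0.5028 0.2352 0.1665]
(236, 260) [0.4765 0.2445 0.1665]
(326, 260) [0.5292 0.2258 0.1665]
(281, 303) [0.4926 0.2063 0.1665]
```

```bash
python3 -m inch '[{"linear":[0,0.01,-0.3],"twist":0,"gripper":0.5},{"linear":[0,0.01,-0.6],"twist":0,"gripper":0.5},{"linear":[0,0.01,-0.85],"twist":0,"gripper":0.5},{"linear":[0,0.01,-1],"twist":0,"gripper":0.5},{"linear":[0,0.01,-1],"twist":0,"gripper":0.5},{"linear":[0,0.01,-1],"twist":0,"gripper":0.5}]'
python3 -m inch '[{"linear":[0,0,-0.1],"twist":0,"gripper":0.5},{"linear":[0,0,-0.2],"twist":0,"gripper":0.5},{"linear":[0,0,-0.3],"twist":0,"gripper":0.5},{"linear":[0,0,-0.36],"twist":0,"gripper":0.5},{"linear":[0,0,-0.39],"twist":0,"gripper":0.5},{"linear":[0,0,-0.42],"twist":0,"gripper":0.5},{"linear":[0,0,-0.43],"twist":0,"gripper":0.5},{"linear":[0,0,-0.43],"twist":0,"gripper":0.5},{"linear":[0,0,-0.43],"twist":0,"gripper":0.5}]'
```

```text
time: 9.33
tool_pos: [0.5017, 0.2357, 0.0449]
ee_rot: [-3.14, 0.001, 1.232]
wrist_force: [0.3, -0.2, 0.3]
width: 0.0576
time: 10.08
tool_pos: [0.5024, 0.2371, 0.0027]
ee_rot: [3.141, -0.0, 1.234]
wrist_force: [-0.4, -0.1, -0.9]
width: 0.0576
```

```bash
python3 -m inch '[{"linear":[0,0,-0.01],"twist":0,"gripper":0.5},{"linear":[0,0,-0.01],"twist":0,"gripper":1},{"linear":[0,0,-0.01],"twist":0,"gripper":1},{"linear":[0,0,-0.01],"twist":0,"gripper":1},{"linear":[0,0,-0.01],"twist":0,"gripper":1},{"linear":[0,0,0.1],"twist":0,"gripper":1},{"linear":[0,0,0.4],"twist":0,"gripper":1},{"linear":[0,0,0.8],"twist":0,"gripper":1},{"linear":[0,0,1],"twist":0,"gripper":1}]'
python3 -m inch '[{"linear":[0,0,0.3],"twist":0,"gripper":1},{"linear":[0,0,0.6],"twist":0,"gripper":1},{"linear":[0,0,0.9],"twist":0,"gripper":1},{"linear":[0,0,0.9],"twist":0,"gripper":1},{"linear":[0,0,0.9],"twist":0,"gripper":1},{"linear":[0,0,0.9],"twist":0,"gripper":1}]'
python3 - <<'E'
from bench import robot
from ring import *
for i in range(2):
    o=robot.get_obs();s=robot.snapshot("wrist");print(o["tool_pos"],o["ee_rot"])
w=wcam(s,o);cv2.imwrite("pics/w5.png",s["image"][:,:,::-1]);np.savez("w5.npz",**w)
print(board(w))
E
```

```text
time: 10.83
tool_pos: [0.504, 0.2376, 0.1078]
ee_rot: [3.136, -0.004, 1.234]
wrist_force: [0.1, -0.2, 1.6]
width: 0.094
time: 11.33
tool_pos: [0.5018, 0.2368, 0.1921]
ee_rot: [-3.141, 0.0, 1.234]
wrist_force: [-0.5, 0.3, -0.4]
width: 0.0941
[0.50180451 0.23679542 0.19211459] [-3.14136705e+00  2.77875273e-04  1.23355835e+00]
[0.50131276 0.23661062 0.19096291] [-3.13963708e+00  1.67264621e-03  1.23356723e+00]
(array([ 0.50210894,  0.23552675, -0.33768238]), 1128, np.float64(0.0007148630255199052), [array([0.4748, 0.1577]), array([0.5021, 0.2355]), array([0.5294, 0.3134])])
```

View pics/w5.png

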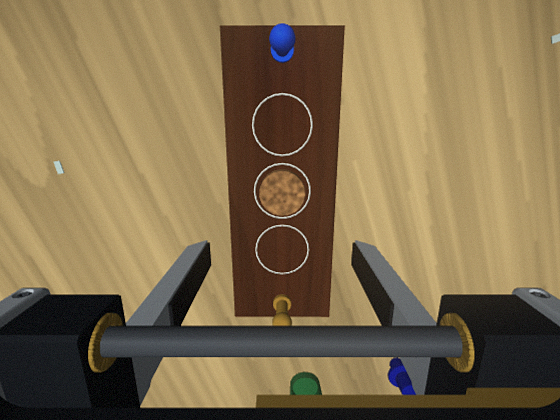

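```bash
cat > coast.py <<'E'
from h import *
def coaster(w,z=.024):
    h=cv2.cvtColor(w["image"],cv2.COLOR_RGB2HSV)
    c=proj(w,[(.502,.2365,.024)])[0]
    m=((h[...,0]<25)&(h[...,1]>60)&(h[...,2]>125)).astype(np.uint8)
    v,u=np.mgrid[:420,:560];m[np.hypot(u-c[0],v-c[1])>29]=0
    m=cv2.morphologyEx(m,cv2.MORPH_OPEN,np.ones((3,3)))
    m=cv2.morphologyEx(m,cv2.MORPH_CLOSE,np.ones((7,7)))
    cs=max(cv2.findContours(m,0,1)[0],key=cv2.contourArea)
    P=toplane(w,cs[:,0],z)[:,:2].astype(np.float32)
    return cv2.minEnclosingCircle(P),P.mean(0)
E
python3 -c "
from coast import *
print(coaster(load('w5')))"
```

```text
(((0.5026366114616394, 0.23674504458904266), 0.02849113568663597), array([0.50287646, 0.23709585], dtype=float32))
```

```bash
python3 -m inch '[{"linear":[-0.1,-0.4,0],"twist":0,"gripper":1},{"linear":[-0.2,-0.8,0],"twist":0,"gripper":1},{"linear":[-0.23,-1,0],"twist":0,"gripper":1}]'
python3 -m inch '[{"linear":[-0.1,-0.4,0],"twist":0,"gripper":1},{"linear":[-0.2,-0.8,0],"twist":0,"gripper":1},{"linear":[-0.23,-1,0],"twist":0,"gripper":1}]'
python3 -m inch '[{"linear":[-0.1,-0.4,0],"twist":0,"gripper":1},{"linear":[-0.2,-0.8,0],"twist":0,"gripper":1},{"linear":[-0.24,-1,0],"twist":0,"gripper":1},{"linear":[-0.24,-1,0],"twist":0,"gripper":1},{"linear":[-0.24,-1,0],"twist":0,"gripper":1},{"linear":[-0.24,-1,0],"twist":0,"gripper":1}]'
python3 - <<'E'
from bench import robot
from h import *
for i in range(2):
    o=robot.get_obs();s=robot.snapshot("wrist");print(o["tool_pos"],o["ee_rot"])
w=wcam(s,o);im=s["image"][:,:,::-1].copy()
for z,r in TUM:
    a=np.linspace(0,6.28,60);pp=proj(w,np.c_[.4315+r*np.cos(a),-.079+r*np.sin(a),0*a+z])
    cv2.polylines(im,[pp.astype(np.int32)],True,(0,0,255))
cv2.imwrite("pics/w6.png",im)
E
```

```text
time: 11.68
tool_pos: [0.477, 0.1341, 0.1903]
ee_rot: [-3.138, 0.004, 1.233]
wrist_force: [0.7, 0.1, -0.1]
width: 0.0939
time: 11.93
tool_pos: [0.4539, 0.0339, 0.1906]
ee_rot: [-3.138, 0.003, 1.231]
wrist_force: [1.1, -0.1, -0.7]
width: 0.094
time: 12.43
tool_pos: [0.4318, -0.0623, 0.1913]
ee_rot: [-3.139, -0.001, 1.234]
wrist_force: [-0.4, -0.5, 0.7]
width: 0.0937
[ 0.43178679 -0.06232973  0.19134385] [-3.13948748e+00 -6.27327067e-04  1.23372082e+00]
[ 0.43199064 -0.06199263  0.19158578] [-3.13996996e+00 -5.40870395e-04  1.23483221e+00]
```

View pics/w6.png

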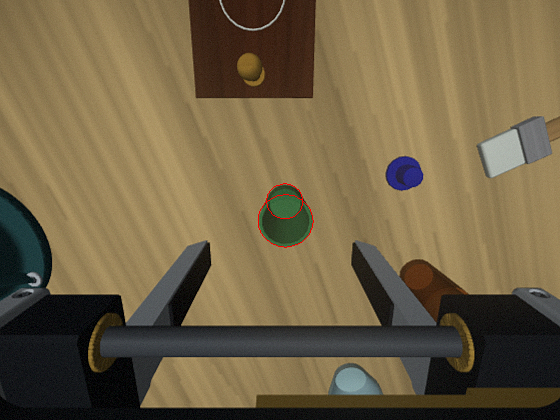

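The red model outline lies on the green tumbler (rim at (286,222)). I'll lower onto it.

```bash
python3 -m inch '[{"linear":[0,-0.1,0],"twist":0,"gripper":1},{"linear":[0,-0.17,-0.2],"twist":0,"gripper":1},{"linear":[0,-0.17,-0.5],"twist":0,"gripper":1},{"linear":[0,-0.17,-0.8],"twist":0,"gripper":1},{"linear":[0,-0.17,-0.8],"twist":0,"gripper":1},{"linear":[0,-0.17,-0.8],"twist":0,"gripper":1}]'
python3 -m inch '[{"linear":[0,0,-0.2],"twist":0,"gripper":1},{"linear":[0,0,-0.5],"twist":0,"gripper":1},{"linear":[0,0,-0.8],"twist":0,"gripper":1},{"linear":[0,0,-0.9],"twist":0,"gripper":1},{"linear":[0,0,-0.9],"twist":0,"gripper":1},{"linear":[0,0,-0.9],"twist":0,"gripper":1}]'
python3 -m inch '[{"linear":[0,0,0],"twist":0,"gripper":0.45},{"linear":[0,0,0],"twist":0,"gripper":0.45},{"linear":[0,0,0],"twist":0,"gripper":0.45},{"linear":[0,0,0],"twist":0,"gripper":0.45},{"linear":[0,0,0],"twist":0,"gripper":0.45},{"linear":[0,0,0],"twist":0,"gripper":0.45},{"linear":[0,0,0],"twist":0,"gripper":0.45},{"linear":[0,0,0],"twist":0,"gripper":0.45}]'
```

```text
time: 13.03
tool_pos: [0.431, -0.0795, 0.1111]
ee_rot: [-3.137, 0.0, 1.235]
wrist_force: [0.6, 0.0, 1.0]
width: 0.0942
time: 13.53
tool_pos: [0.4335, -0.0804, 0.0242]
ee_rot: [3.139, -0.0, 1.234]
wrist_force: [-0.2, 0.6, 0.6]
width: 0.0939
time: 14.2
tool_pos: [0.4321, -0.08, 0.0228]
ee_rot: [-3.142, -0.0, 1.234]
wrist_force: [-1.6, 0.2, 3.2]
width: 0.0572
```

```bash
python3 -m inch '[{"linear":[0,0,0.1],"twist":0,"gripper":0.45},{"linear":[0,0,0.3],"twist":0,"gripper":0.45},{"linear":[0,0,0.6],"twist":0,"gripper":0.45},{"linear":[0,0,0.9],"twist":0,"gripper":0.45},{"linear":[0,0,1],"twist":0,"gripper":0.45},{"linear":[0,0,1],"twist":0,"gripper":0.45}]'
python3 -m inch '[{"linear":[0.05,0.2,0],"twist":0,"gripper":0.45},{"linear":[0.1,0.5,0],"twist":0,"gripper":0.45},{"linear":[0.2,0.8,0],"twist":0,"gripper":0.45},{"linear":[0.24,1,0],"twist":0,"gripper":0.45}]'
python3 -m inch '[{"linear":[0.08,0.35,0],"twist":0,"gripper":0.45},{"linear":[0.16,0.7,0],"twist":0,"gripper":0.45},{"linear":[0.24,1,0],"twist":0,"gripper":0.45}]'
python3 -m inch '[{"linear":[0.08,0.35,0],"twist":0,"gripper":0.45},{"linear":[0.16,0.7,0],"twist":0,"gripper":0.45},{"linear":[0.24,1,0],"twist":0,"gripper":0.45}]'
python3 -m inch '[{"linear":[0.08,0.35,0],"twist":0,"gripper":0.45},{"linear":[0.16,0.65,0],"twist":0,"gripper":0.45},{"linear":[0.22,0.85,0],"twist":0,"gripper":0.45},{"linear":[0.24,0.93,0],"twist":0,"gripper":0.45},{"linear":[0.24,0.93,0],"twist":0,"gripper":0.45},{"linear":[0.24,0.93,0],"twist":0,"gripper":0.45},{"linear":[0.24,0.93,0],"twist":0,"gripper":0.45}]'
python3 - <<'E'
from bench import robot
from h import *
for i in range(2):
    o=robot.get_obs();s=robot.snapshot("wrist");print(o["tool_pos"],o["ee_rot"],o["width"])
w=wcam(s,o);im=s["image"][:,:,::-1].copy()
for z,r in TUM:
    a=np.linspace(0,6.28,60);t=o["tool_pos"];pp=proj(w,np.c_[t[0]+r*np.cos(a),t[1]+r*np.sin(a),0*a+z+t[2]-.0222])
    cv2.polylines(im,[pp.astype(np.int32)],True,(0,0,255))
cv2.imwrite("pics/w7.png",im)
E
```

```text
time: 14.7
tool_pos: [0.4343, -0.0808, 0.1257]
ee_rot: [3.134, -0.0, 1.234]
wrist_force: [0.7, -0.9, -1.7]
width: 0.0573
time: 15.03
tool_pos: [0.4553, 0.022, 0.1198]
ee_rot: [-3.138, -0.0, 1.234]
wrist_force: [-0.4, -0.5, -2.4]
width: 0.057
time: 15.28
tool_pos: [0.4787, 0.1218, 0.1196]
ee_rot: [-3.138, 0.002, 1.234]
wrist_force: [-0.1, 0.3, -2.4]
width: 0.0574
time: 15.53
tool_pos: [0.5027, 0.2218, 0.1193]
ee_rot: [-3.138, 0.002, 1.234]
wrist_force: [1.2, -1.1, -1.0]
width: 0.0576
time: 16.12
tool_pos: [0.5276, 0.3113, 0.1215]
ee_rot: [-3.141, 0.002, 1.232]
wrist_force: [0.3, -0.4, -1.7]
width: 0.0573
[0.52760579 0.31132468 0.12146095] [-3.14062543e+00  2.03083942e-03  1.23241583e+00] 0.057276201466413594
[0.52783296 0.31129729 0.12196414] [-3.14118460e+00  1.28301720e-03  1.23202187e+00] 0.05710866272293272
```

View pics/w7.png

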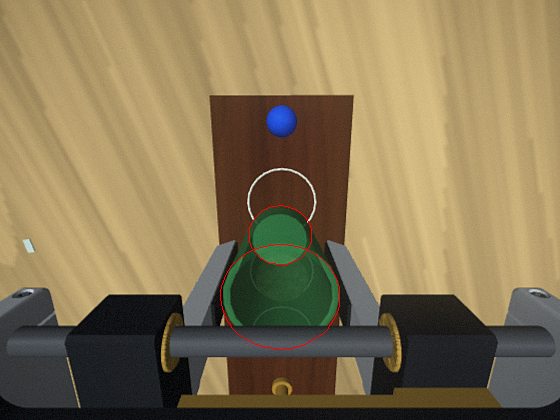

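```bash
python3 -m inch '[{"linear":[0.02,0.02,-0.1],"twist":0,"gripper":0.45},{"linear":[0.02,0.02,-0.3],"twist":0,"gripper":0.45},{"linear":[0.02,0.02,-0.5],"twist":0,"gripper":0.45},{"linear":[0.02,0.02,-0.7],"twist":0,"gripper":0.45},{"linear":[0.02,0.02,-0.8],"twist":0,"gripper":0.45},{"linear":[0.02,0.02,-0.85],"twist":0,"gripper":0.45},{"linear":[0.02,0.02,-0.9],"twist":0,"gripper":0.45},{"linear":[0.02,0.02,-0.92],"twist":0,"gripper":0.45},{"linear":[0.02,0.02,-0.92],"twist":0,"gripper":0.45},{"linear":[0.02,0.02,-0.92],"twist":0,"gripper":0.45}]'
```

```text
time: 17.05
tool_pos: [0.5309, 0.3153, 0.0315]
ee_rot: [3.14, -0.001, 1.234]
wrist_force: [0.1, 0.2, -1.9]
width: 0.0575
```

```bash
python3 -m inch '[{"linear":[-0.01,-0.01,-0.01],"twist":0,"gripper":0.45},{"linear":[-0.01,-0.01,-0.015],"twist":0,"gripper":0.45},{"linear":[-0.01,-0.01,-0.015],"twist":0,"gripper":0.45},{"linear":[-0.01,-0.01,-0.015],"twist":0,"gripper":0.45}]'
```

```text
time: 17.38
tool_pos: [0.5292, 0.314, 0.0292]
ee_rot: [3.141, -0.0, 1.234]
wrist_force: [0.4, 0.1, -1.5]
width: 0.0574
```

```bash
python3 -m inch '[{"linear":[0,0,-0.01],"twist":0,"gripper":0.45},{"linear":[0,0,-0.01],"twist":0,"gripper":0.45},{"linear":[0,0,-0.01],"twist":0,"gripper":1},{"linear":[0,0,-0.01],"twist":0,"gripper":1},{"linear":[0,0,-0.01],"twist":0,"gripper":1},{"linear":[0,0,-0.01],"twist":0,"gripper":1},{"linear":[0,0,-0.01],"twist":0,"gripper":1},{"linear":[0,0,-0.01],"twist":0,"gripper":1}]'
python3 -m inch '[{"linear":[0,0,0.2],"twist":0,"gripper":1},{"linear":[0,0,0.5],"twist":0,"gripper":1},{"linear":[0,0,0.8],"twist":0,"gripper":1},{"linear":[0,0,1],"twist":0,"gripper":1}]'
python3 -m inch '[{"linear":[0,0,0.4],"twist":0,"gripper":1},{"linear":[0,0,0.7],"twist":0,"gripper":1},{"linear":[0,0,0.7],"twist":0,"gripper":1},{"linear":[0,0,0.7],"twist":0,"gripper":1}]'
python3 - <<'E'
from bench import robot
from h import *
for n in("side","scene"):
    s=robot.snapshot(n);cv2.imwrite(f"pics/{n}8.png",s["image"][:,:,::-1])
o=robot.get_obs();s=robot.snapshot("wrist");w=wcam(s,o);cv2.imwrite("pics/w8.png",s["image"][:,:,::-1]);np.savez("w8.npz",**w);print(o["tool_pos"])
E
```

```text
time: 18.05
tool_pos: [0.5292, 0.3139, 0.0278]
ee_rot: [3.141, 0.0, 1.234]
wrist_force: [0.1, -0.5, -0.4]
width: 0.0925
time: 18.38
tool_pos: [0.53, 0.3143, 0.131]
ee_rot: [3.139, -0.002, 1.234]
wrist_force: [0.1, 0.2, 0.0]
width: 0.0939
time: 18.72
tool_pos: [0.5304, 0.3145, 0.2011]
ee_rot: [3.137, -0.004, 1.234]
wrist_force: [-0.1, -0.2, -0.2]
width: 0.094
[0.52865278 0.31367041 0.1966354 ]
```

View pics/w8.png

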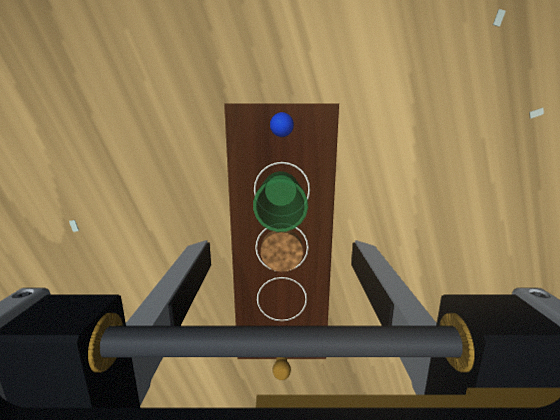

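View pics/scene8.png

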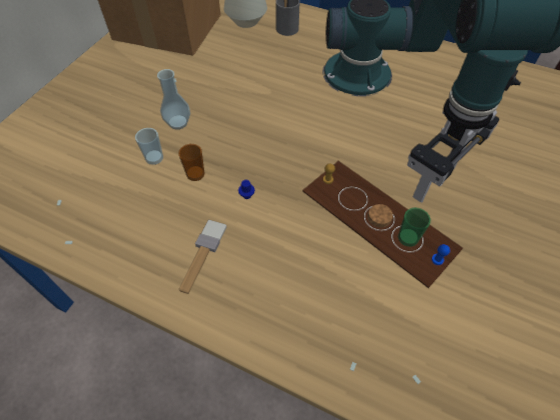

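The green tumbler stands in its circle and the coaster is in the middle. Next is amber.

```bash
python3 -m inch '[{"linear":[0.02,-0.35,0],"twist":0,"gripper":1},{"linear":[0.05,-0.7,0],"twist":0,"gripper":1},{"linear":[0.08,-1,0],"twist":0,"gripper":1}]'
for i in 1 2 3; do python3 -m inch '[{"linear":[0.03,-0.4,0],"twist":0,"gripper":1},{"linear":[0.06,-0.75,0],"twist":0,"gripper":1},{"linear":[0.08,-1,0],"twist":0,"gripper":1}]'|grep tool_pos; done
python3 -m inch '[{"linear":[0.03,-0.4,0],"twist":0,"gripper":1},{"linear":[0.06,-0.75,0],"twist":0,"gripper":1},{"linear":[0.08,-1,0],"twist":0,"gripper":1},{"linear":[0.08,-1,0],"twist":0,"gripper":1},{"linear":[0.08,-1,0],"twist":0,"gripper":1},{"linear":[0.08,-1,0],"twist":0,"gripper":1}]'
python3 - <<'E'
from bench import robot
from h import *
for i in range(2):
    o=robot.get_obs();s=robot.snapshot("wrist");print(o["tool_pos"],o["ee_rot"])
w=wcam(s,o);im=s["image"][:,:,::-1].copy()
for z,r in TUM:
    a=np.linspace(0,6.28,60);pp=proj(w,np.c_[.575+r*np.cos(a),-.2417+r*np.sin(a),0*a+z])
    cv2.polylines(im,[pp.astype(np.int32)],True,(0,0,255))
cv2.imwrite("pics/w9.png",im)
E
```

```text
time: 19.12
tool_pos: [0.5359, 0.2124, 0.1951]
ee_rot: [-3.138, 0.003, 1.235]
wrist_force: [1.4, -0.0, -1.0]
width: 0.094
tool_pos: [0.544, 0.111, 0.1954]
tool_pos: [0.552, 0.0111, 0.1954]
tool_pos: [0.5599, -0.0888, 0.1952]
time: 20.37
tool_pos: [0.5685, -0.1851, 0.1962]
ee_rot: [-3.138, -0.001, 1.234]
wrist_force: [-0.5, -0.5, 0.1]
width: 0.0941
[ 0.56849873 -0.18511684  0.19622523] [-3.13840188e+00 -9.88515230e-04  1.23379393e+00]
[ 0.56873405 -0.18471233  0.1968161 ] [-3.13945549e+00 -7.33435685e-04  1.23477782e+00]
```

View pics/w9.png

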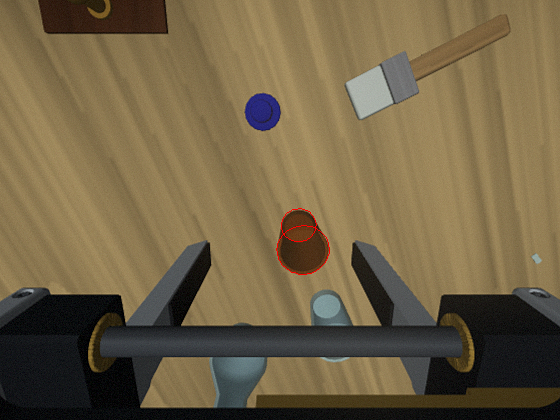

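The outline lies on the amber tumbler (foot (298,226), rim (303,250)). I'll lower and grip.

```bash
python3 -m inch '[{"linear":[0.03,-0.3,0],"twist":0,"gripper":1},{"linear":[0.06,-0.565,0],"twist":0,"gripper":1},{"linear":[0.06,-0.565,-0.3],"twist":0,"gripper":1},{"linear":[0.06,-0.565,-0.6],"twist":0,"gripper":1},{"linear":[0.06,-0.565,-0.8],"twist":0,"gripper":1},{"linear":[0.06,-0.565,-0.8],"twist":0,"gripper":1},{"linear":[0.06,-0.565,-0.8],"twist":0,"gripper":1}]'
python3 -m inch '[{"linear":[0,0,-0.2],"twist":0,"gripper":1},{"linear":[0,0,-0.5],"twist":0,"gripper":1},{"linear":[0,0,-0.8],"twist":0,"gripper":1},{"linear":[0,0,-0.94],"twist":0,"gripper":1},{"linear":[0,0,-0.94],"twist":0,"gripper":1},{"linear":[0,0,-0.94],"twist":0,"gripper":1}]'
python3 -m inch '[{"linear":[0,0,0],"twist":0,"gripper":0.45},{"linear":[0,0,0],"twist":0,"gripper":0.45},{"linear":[0,0,0],"twist":0,"gripper":0.45},{"linear":[0,0,0],"twist":0,"gripper":0.45},{"linear":[0,0,0],"twist":0,"gripper":0.45},{"linear":[0,0,0],"twist":0,"gripper":0.45},{"linear":[0,0,0],"twist":0,"gripper":0.45},{"linear":[0,0,0],"twist":0,"gripper":0.45}]'
```

```text
time: 21.05
tool_pos: [0.5745, -0.2409, 0.1168]
ee_rot: [-3.139, -0.001, 1.235]
wrist_force: [-0.0, 0.6, 0.7]
width: 0.0939
time: 21.55
tool_pos: [0.5762, -0.2424, 0.0256]
ee_rot: [3.139, 0.0, 1.234]
wrist_force: [0.7, -0.1, 0.3]
width: 0.094
time: 22.22
tool_pos: [0.5751, -0.2427, 0.0244]
ee_rot: [3.141, 0.0, 1.233]
wrist_force: [-1.3, 1.4, 4.5]
width: 0.0573
```

```bash
python3 -m inch '[{"linear":[0,0,0.1],"twist":0,"gripper":0.45},{"linear":[0,0,0.3],"twist":0,"gripper":0.45},{"linear":[0,0,0.6],"twist":0,"gripper":0.45},{"linear":[0,0,0.9],"twist":0,"gripper":0.45},{"linear":[0,0,1],"twist":0,"gripper":0.45},{"linear":[0,0,1],"twist":0,"gripper":0.45}]'
python3 -m inch '[{"linear":[-0.05,0.2,0],"twist":0,"gripper":0.45},{"linear":[-0.1,0.5,0],"twist":0,"gripper":0.45},{"linear":[-0.2,0.8,0],"twist":0,"gripper":0.45},{"linear":[-0.25,1,0],"twist":0,"gripper":0.45}]'
python3 -m inch '[{"linear":[-0.08,0.35,0],"twist":0,"gripper":0.45},{"linear":[-0.16,0.7,0],"twist":0,"gripper":0.45},{"linear":[-0.25,1,0],"twist":0,"gripper":0.45}]'
python3 -m inch '[{"linear":[-0.08,0.35,0],"twist":0,"gripper":0.45},{"linear":[-0.16,0.7,0],"twist":0,"gripper":0.45},{"linear":[-0.25,1,0],"twist":0,"gripper":0.45}]'
python3 -m inch '[{"linear":[-0.08,0.35,0],"twist":0,"gripper":0.45},{"linear":[-0.16,0.7,0],"twist":0,"gripper":0.45},{"linear":[-0.22,0.9,0],"twist":0,"gripper":0.45},{"linear":[-0.25,1,0],"twist":0,"gripper":0.45},{"linear":[-0.25,1,0],"twist":0,"gripper":0.45},{"linear":[-0.25,1,0],"twist":0,"gripper":0.45},{"linear":[-0.25,1,0],"twist":0,"gripper":0.45},{"linear":[-0.25,1,0],"twist":0,"gripper":0.45}]'
python3 - <<'E'
from bench import robot
from h import *
for i in range(2):
    o=robot.get_obs();s=robot.snapshot("wrist");print(o["tool_pos"],o["ee_rot"],o["width"])
w=wcam(s,o);im=s["image"][:,:,::-1].copy()
for z,r in TUM:
    a=np.linspace(0,6.28,60);t=o["tool_pos"];pp=proj(w,np.c_[t[0]+r*np.cos(a),t[1]+r*np.sin(a),0*a+z+t[2]-.0242])
    cv2.polylines(im,[pp.astype(np.int32)],True,(0,0,255))
cv2.imwrite("pics/w10.png",im)
E
```

```text
time: 22.72
tool_pos: [0.5772, -0.2436, 0.1282]
ee_rot: [3.134, 0.001, 1.234]
wrist_force: [-0.9, -1.2, -2.0]
width: 0.0572
time: 23.05
tool_pos: [0.5478, -0.1398, 0.1207]
ee_rot: [-3.136, -0.001, 1.234]
wrist_force: [0.7, 0.1, -2.2]
width: 0.0574
time: 23.3
tool_pos: [0.5231, -0.0404, 0.1209]
ee_rot: [-3.137, -0.0, 1.234]
wrist_force: [1.0, 0.2, -1.7]
width: 0.0571
time: 23.55
tool_pos: [0.498, 0.0595, 0.1212]
ee_rot: [-3.137, 0.001, 1.234]
wrist_force: [1.3, 0.6, -2.1]
width: 0.0572
time: 24.22
tool_pos: [0.4755, 0.156, 0.1235]
ee_rot: [-3.141, 0.001, 1.231]
wrist_force: [-0.1, 0.4, -1.8]
width: 0.0568
[0.47546915 0.15600989 0.12349821] [-3.14144558e+00  8.13775914e-04  1.23147820e+00] 0.05675156440496118
[0.47556252 0.15607406 0.12368896] [3.14149532e+00 5.09527291e-04 1.23140491e+00] 0.05706877121167011
```

View pics/w10.png

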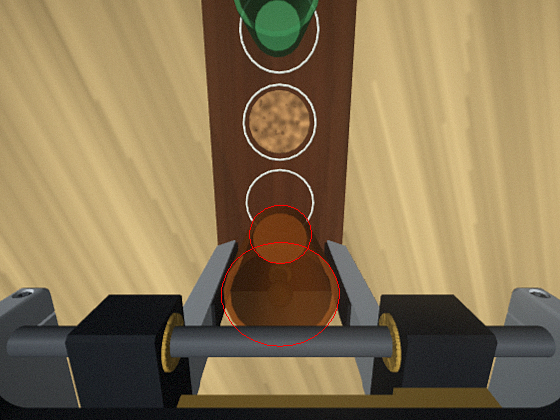

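Amber sits on the jaw axis. I'll lower it onto the near circle.

```bash
python3 -m inch '[{"linear":[-0.005,0.015,-0.1],"twist":0,"gripper":0.45},{"linear":[-0.005,0.015,-0.3],"twist":0,"gripper":0.45},{"linear":[-0.005,0.015,-0.5],"twist":0,"gripper":0.45},{"linear":[-0.005,0.015,-0.7],"twist":0,"gripper":0.45},{"linear":[-0.005,0.015,-0.8],"twist":0,"gripper":0.45},{"linear":[-0.005,0.015,-0.86],"twist":0,"gripper":0.45},{"linear":[-0.005,0.015,-0.9],"twist":0,"gripper":0.45},{"linear":[-0.005,0.015,-0.92],"twist":0,"gripper":0.45},{"linear":[-0.005,0.015,-0.92],"twist":0,"gripper":0.45},{"linear":[-0.005,0.015,-0.92],"twist":0,"gripper":0.45}]'
python3 -m inch '[{"linear":[0,0,-0.01],"twist":0,"gripper":0.45},{"linear":[0,0,-0.01],"twist":0,"gripper":0.45},{"linear":[0,0,-0.01],"twist":0,"gripper":0.45},{"linear":[0,0,-0.01],"twist":0,"gripper":0.45}]'
```

```text
time: 25.15
tool_pos: [0.4755, 0.1591, 0.0329]
ee_rot: [3.14, -0.001, 1.234]
wrist_force: [0.5, -0.7, -1.2]
width: 0.057
time: 25.48
tool_pos: [0.4748, 0.159, 0.0312]
ee_rot: [3.141, -0.0, 1.234]
wrist_force: [-0.4, -0.1, -1.5]
width: 0.0572
```

```bash
python3 -m inch '[{"linear":[0,0,-0.01],"twist":0,"gripper":0.45},{"linear":[0,0,-0.01],"twist":0,"gripper":0.45},{"linear":[0,0,-0.01],"twist":0,"gripper":1},{"linear":[0,0,-0.01],"twist":0,"gripper":1},{"linear":[0,0,-0.01],"twist":0,"gripper":1},{"linear":[0,0,-0.01],"twist":0,"gripper":1},{"linear":[0,0,-0.01],"twist":0,"gripper":1},{"linear":[0,0,-0.01],"twist":0,"gripper":1}]'
python3 -m inch '[{"linear":[0,0,0.2],"twist":0,"gripper":1},{"linear":[0,0,0.5],"twist":0,"gripper":1},{"linear":[0,0,0.8],"twist":0,"gripper":1},{"linear":[0,0,1],"twist":0,"gripper":1}]'
python3 -m inch '[{"linear":[0,0,0.4],"twist":0,"gripper":1},{"linear":[0,0,0.7],"twist":0,"gripper":1},{"linear":[0,0,1],"twist":0,"gripper":1},{"linear":[0,0,1],"twist":0,"gripper":1},{"linear":[0,0,1],"twist":0,"gripper":1}]'
python3 - <<'E'
from bench import robot
from ring import *
o=robot.get_obs();s=robot.snapshot("wrist");w=wcam(s,o);im=s["image"][:,:,::-1].copy();np.savez("w11.npz",**w);print(o["tool_pos"])
b=board(w);print(b)
for k,i in((b[3][0],0),(b[3][2],1)):
  for z,r in TUM:
    a=np.linspace(0,6.28,60);pp=proj(w,np.c_[k[0]+r*np.cos(a),k[1]+r*np.sin(a),0*a+z+.006])
    cv2.polylines(im,[pp.astype(np.int32)],True,(0,0,255))
cv2.imwrite("pics/w11.png",im)
E
```

```text
time: 26.15
tool_pos: [0.4746, 0.1589, 0.0299]
ee_rot: [3.142, 0.0, 1.234]
wrist_force: [0.6, 0.7, -0.1]
width: 0.0926
time: 26.48
tool_pos: [0.4756, 0.1592, 0.1328]
ee_rot: [3.139, -0.002, 1.234]
wrist_force: [0.6, 0.1, 0.6]
width: 0.0939
time: 26.9
tool_pos: [0.4758, 0.1592, 0.2323]
ee_rot: [3.137, -0.003, 1.234]
wrist_force: [-0.0, -0.4, -1.6]
width: 0.0939
[0.47577667 0.15916854 0.23231686]
(array([ 0.50194557,  0.23535885, -0.33774458]), 740, np.float64(0.0006668298627556385), [array([0.4746, 0.1575]), array([0.5019, 0.2354]), array([0.5293, 0.3132])])
```

View pics/w11.png

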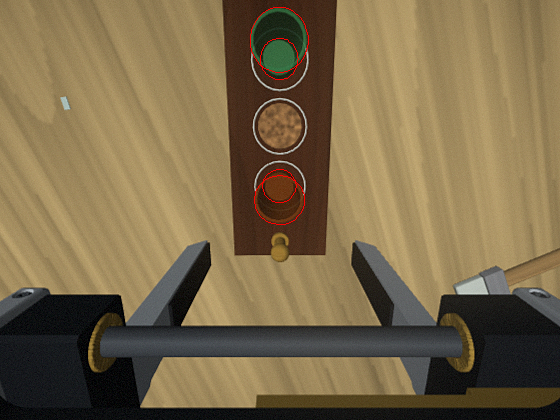

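Both tumblers match the circle-centred outlines. Now the carafe.

```bash
python3 -m inch '[{"linear":[-0.02,-0.35,0],"twist":0,"gripper":1},{"linear":[-0.05,-0.7,0],"twist":0,"gripper":1},{"linear":[-0.07,-1,0],"twist":0,"gripper":1}]'
python3 -m inch '[{"linear":[-0.02,-0.35,0],"twist":0,"gripper":1},{"linear":[-0.05,-0.7,0],"twist":0,"gripper":1},{"linear":[-0.07,-1,0],"twist":0,"gripper":1}]'
python3 -m inch '[{"linear":[-0.02,-0.35,0],"twist":0,"gripper":1},{"linear":[-0.05,-0.7,0],"twist":0,"gripper":1},{"linear":[-0.07,-1,0],"twist":0,"gripper":1}]'
python3 -m inch '[{"linear":[-0.02,-0.35,0],"twist":0,"gripper":1},{"linear":[-0.05,-0.7,0],"twist":0,"gripper":1},{"linear":[-0.07,-1,0],"twist":0,"gripper":1}]'
python3 -m inch '[{"linear":[-0.02,-0.35,0],"twist":0,"gripper":1},{"linear":[-0.05,-0.7,0],"twist":0,"gripper":1},{"linear":[-0.07,-1,0],"twist":0,"gripper":1},{"linear":[-0.07,-1,0],"twist":0,"gripper":1},{"linear":[-0.07,-1,0],"twist":0,"gripper":1},{"linear":[-0.07,-1,0],"twist":0,"gripper":1}]'
python3 - <<'E'
from bench import robot
from h import *
for i in range(2):
    o=robot.get_obs();s=robot.snapshot("wrist");print(o["tool_pos"],o["ee_rot"])
w=wcam(s,o);im=s["image"][:,:,::-1].copy()
for z,r in [(0,.025),(.045,.04),(.17,.022)]:
    a=np.linspace(0,6.28,60);pp=proj(w,np.c_[.4358+r*np.cos(a),-.3852+r*np.sin(a),0*a+z])
    cv2.polylines(im,[pp.astype(np.int32)],True,(0,0,255))
cv2.imwrite("pics/w12.png",im)
E
```

```text
time: 27.2
tool_pos: [0.4661, 0.0578, 0.2272]
ee_rot: [-3.137, 0.002, 1.235]
wrist_force: [0.4, -0.2, 0.1]
width: 0.0935
time: 27.45
tool_pos: [0.459, -0.0427, 0.2272]
ee_rot: [-3.137, 0.001, 1.233]
wrist_force: [0.4, 0.3, -0.5]
width: 0.0942
time: 27.7
tool_pos: [0.452, -0.1427, 0.2272]
ee_rot: [-3.137, 0.0, 1.233]
wrist_force: [0.5, -0.0, -0.1]
width: 0.0937
time: 27.95
tool_pos: [0.4451, -0.2426, 0.227]
ee_rot: [-3.137, -0.001, 1.233]
wrist_force: [0.2, -0.2, -0.0]
width: 0.0938
time: 28.45
tool_pos: [0.4391, -0.34, 0.228]
ee_rot: [-3.138, -0.002, 1.234]
wrist_force: [0.3, -0.5, 0.2]
width: 0.0942
[ 0.43912786 -0.3400422   0.2279672 ] [-3.13838856e+00 -2.17166328e-03  1.23357037e+00]
[ 0.4394528  -0.3397199   0.22868435] [-3.13955764e+00 -1.51886136e-03  1.23451836e+00]
```

View pics/w12.png

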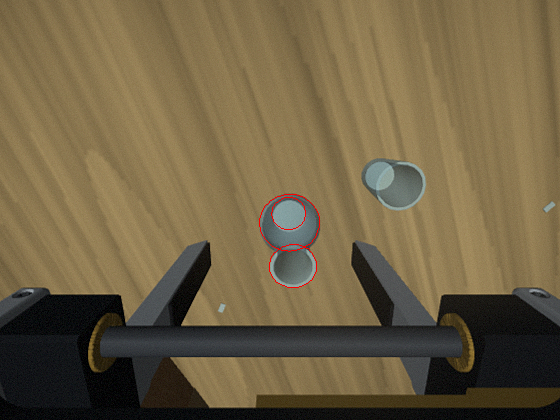

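```bash
python3 -m inch '[{"linear":[-0.04,-0.25,0],"twist":0,"gripper":1},{"linear":[-0.04,-0.45,0],"twist":0,"gripper":1},{"linear":[-0.04,-0.45,0],"twist":0,"gripper":1},{"linear":[-0.04,-0.45,-0.2],"twist":0,"gripper":1},{"linear":[-0.04,-0.45,-0.4],"twist":0,"gripper":1},{"linear":[-0.04,-0.45,-0.5],"twist":0,"gripper":1},{"linear":[-0.04,-0.45,-0.5],"twist":0,"gripper":1},{"linear":[-0.04,-0.45,-0.5],"twist":0,"gripper":1}]'
python3 -m inch '[{"linear":[0,0,-0.2],"twist":0,"gripper":1},{"linear":[0,0,-0.4],"twist":0,"gripper":1},{"linear":[0,0,-0.6],"twist":0,"gripper":1},{"linear":[0,0,-0.72],"twist":0,"gripper":1},{"linear":[0,0,-0.75],"twist":0,"gripper":1},{"linear":[0,0,-0.75],"twist":0,"gripper":1},{"linear":[0,0,-0.75],"twist":0,"gripper":1}]'
```

```text
time: 29.22
tool_pos: [0.4358, -0.3848, 0.1797]
ee_rot: [-3.141, -0.001, 1.235]
wrist_force: [0.3, -0.3, 0.7]
width: 0.094
time: 29.8
tool_pos: [0.4363, -0.3866, 0.1065]
ee_rot: [3.139, 0.001, 1.234]
wrist_force: [-0.9, -0.1, -0.3]
width: 0.0943
```

```bash
python3 -m inch '[{"linear":[0,0,0],"twist":0,"gripper":0.25},{"linear":[0,0,0],"twist":0,"gripper":0.25},{"linear":[0,0,0],"twist":0,"gripper":0.25},{"linear":[0,0,0],"twist":0,"gripper":0.25},{"linear":[0,0,0],"twist":0,"gripper":0.25},{"linear":[0,0,0],"twist":0,"gripper":0.25},{"linear":[0,0,0],"twist":0,"gripper":0.25},{"linear":[0,0,0],"twist":0,"gripper":0.25},{"linear":[0,0,0],"twist":0,"gripper":0.25},{"linear":[0,0,0],"twist":0,"gripper":0.25}]'
python3 - <<'E'
from bench import robot
import cv2
s=robot.snapshot("side");cv2.imwrite("pics/s13.png",cv2.resize(s["image"][180:420,200:450,::-1],None,fx=2.2,fy=2.2))
E
```

```text
time: 30.63
tool_pos: [0.4355, -0.386, 0.1049]
ee_rot: [-3.141, -0.0, 1.234]
wrist_force: [-0.2, -0.3, -0.1]
width: 0.0477
```

View pics/s13.png

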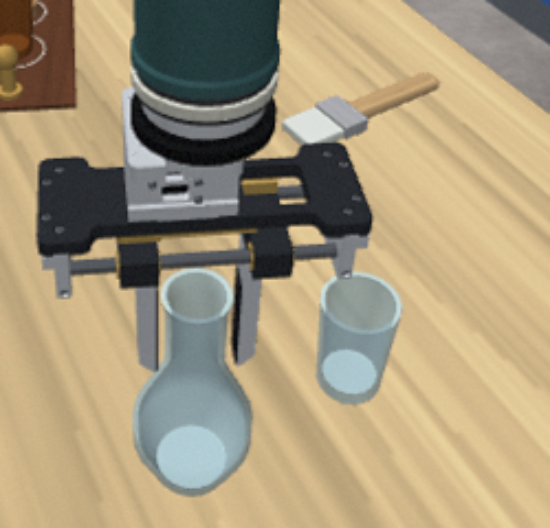

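The fingers straddle the neck, still closing. I'll go on until they stop.

```bash
python3 -m inch '[{"linear":[0,0,0],"twist":0,"gripper":0.25},{"linear":[0,0,0],"twist":0,"gripper":0.25},{"linear":[0,0,0],"twist":0,"gripper":0.25},{"linear":[0,0,0],"twist":0,"gripper":0.25},{"linear":[0,0,0],"twist":0,"gripper":0.25},{"linear":[0,0,0],"twist":0,"gripper":0.25},{"linear":[0,0,0],"twist":0,"gripper":0.25},{"linear":[0,0,0],"twist":0,"gripper":0.25}]'
```

```text
time: 31.35
tool_pos: [0.4356, -0.386, 0.1049]
ee_rot: [-3.141, -0.0, 1.234]
wrist_force: [-0.9, 1.0, 1.1]
width: 0.0473
```

Run:
```python
from bench import robot
from h import *
o=robot.get_obs();t=o["tool_pos"];print(t,o["width"],o["ee_rot"])
s=robot.snapshot("side");cv2.imwrite("pics/s14.png",cv2.resize(s["image"][260:400,230:350,::-1],None,fx=5,fy=4,interpolation=cv2.INTER_CUBIC))
c=cloud(s)
for (a,b) in ((150/2.2+200,366/2.2+180),(145/2.2+200,340/2.2+180),(245/2.2+200,355/2.2+180),(252/2.2+200,340/2.2+180)):
    print(int(a),int(b),c[int(b),int(a)].round(4))
a=1.2335;ty=np.array([np.sin(a),-np.cos(a)]);tx=np.array([np.cos(a),np.sin(a)])
p=c[(s["depth"]>0)&(np.hypot(*(c[...,:2]-t[:2]).transpose(2,0,1))<.06)&(c[...,2]>.03)]
q=np.c_[(p[:,:2]-t[:2])@tx,(p[:,:2]-t[:2])@ty,p[:,2]]
for z in np.arange(.04,.2,.01):
    m=q[(q[:,2]>=z)&(q[:,2]<z+.01)]
    print(z.round(2),len(m), m.min(0).round(3) if len(m) else"",m.max(0).round(3) if len(m) else"")
```

```text
[ 0.43555658 -0.3860326   0.10488451] 0.047263559251646776 [-3.14146324e+00 -5.15742567e-05  1.23354286e+00]
268 346 [ 0.406  -0.3841  0.1203]
265 334 [ 0.4025 -0.3825  0.1448]
311 341 [ 0.4613 -0.4036  0.1241]
314 334 [ 0.4645 -0.4047  0.138 ]
0.04 217 [-0.039 -0.04   0.04 ] [-0.001  0.037  0.05 ]
0.05 325 [-0.039 -0.04   0.05 ] [0.016 0.039 0.06 ]
0.06 442 [-0.037 -0.039  0.06 ] [0.022 0.037 0.07 ]
0.07 402 [-0.035 -0.034  0.07 ] [0.02  0.032 0.08 ]
0.08 348 [-0.028 -0.029  0.08 ] [0.014 0.029 0.09 ]
0.09 295 [-0.024 -0.025  0.09 ] [0.015 0.025 0.1  ]
0.1 198 [-0.021 -0.021  0.1  ] [0.009 0.021 0.11 ]
0.11 168 [-0.019 -0.031  0.11 ] [0.003 0.032 0.12 ]
0.12 216 [-0.019 -0.036  0.12 ] [0.006 0.036 0.13 ]
0.13 285 [-0.019 -0.036  0.13 ] [0.018 0.035 0.14 ]
0.14 327 [-0.019 -0.036  0.14 ] [0.018 0.036 0.15 ]
0.15 378 [-0.018 -0.036  0.15 ] [0.018 0.035 0.16 ]
0.16 465 [-0.02  -0.036  0.16 ] [0.023 0.036 0.17 ]
0.17 264 [-0.021 -0.036  0.17 ] [0.022 0.036 0.18 ]
0.18 129 [-0.01  -0.036  0.18 ] [0.009 0.036 0.19 ]
0.19 35 [-0.01  -0.036  0.19 ] [0.01  0.035 0.2  ]
```

View pics/s14.png

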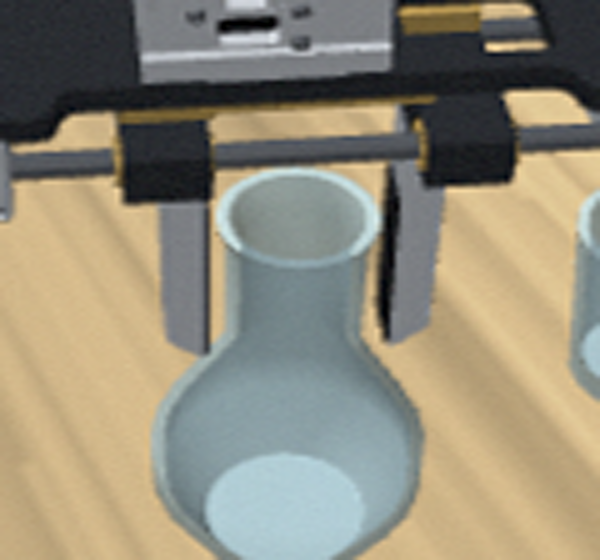

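Run:
```python
from bench import robot
from h import *
o=robot.get_obs();s=robot.snapshot("wrist");cv2.imwrite("pics/w14.png",cv2.resize(s["image"][190:420,150:420,::-1],None,fx=2.9,fy=2.5,interpolation=cv2.INTER_CUBIC))
s=robot.snapshot("scene");cv2.imwrite("pics/sc14.png",cv2.resize(s["image"][40:160,120:240,::-1],None,fx=5,fy=5,interpolation=cv2.INTER_CUBIC))
```

```text
(no output)
```

View pics/w14.png

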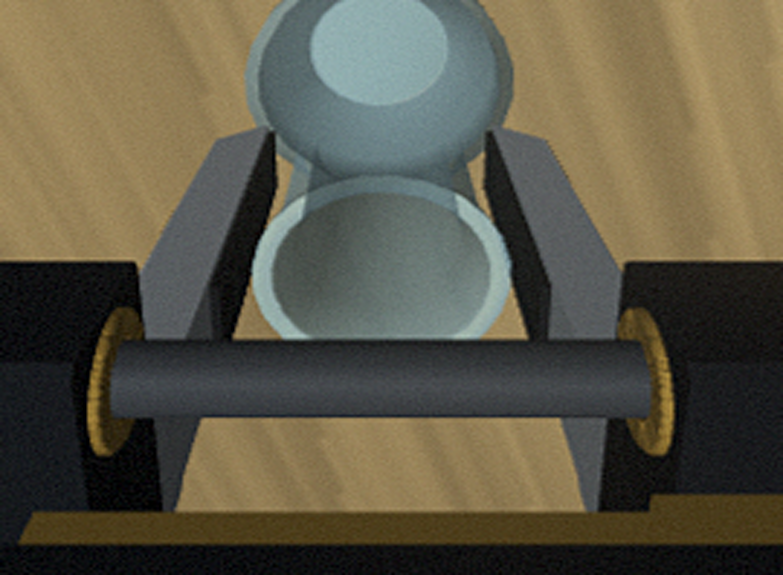

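View pics/sc14.png

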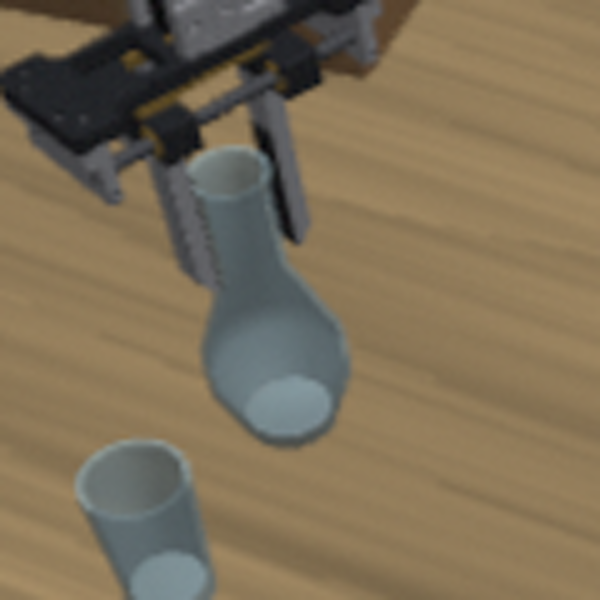

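The fingers straddle the neck, but both jaws have stopped at 47 mm, most likely on the lip, since a visible gap remains to the neck. I'll test with a small lift.

```bash
python3 -m inch '[{"linear":[0,0,0.02],"twist":0,"gripper":0.25},{"linear":[0,0,0.04],"twist":0,"gripper":0.25},{"linear":[0,0,0.06],"twist":0,"gripper":0.25},{"linear":[0,0,0.08],"twist":0,"gripper":0.25},{"linear":[0,0,0.1],"twist":0,"gripper":0.25},{"linear":[0,0,0.1],"twist":0,"gripper":0.25},{"linear":[0,0,0.1],"twist":0,"gripper":0.25}]'
python3 - <<'E'
from bench import robot
from h import *
o=robot.get_obs();print(o["tool_pos"],o["wrist_force"],o["width"])
s=robot.snapshot("side");cv2.imwrite("pics/s15.png",cv2.resize(s["image"][260:420,220:360,::-1],None,fx=4,fy=3.5,interpolation=cv2.INTER_CUBIC))
c=cloud(s);p=c[(s["depth"]>0)&(np.hypot(c[...,0]-.4358,c[...,1]+.3852)<.023)];print(p[:,2].max())
E
```

```text
time: 32.08
tool_pos: [0.4357, -0.3862, 0.1151]
ee_rot: [3.141, 0.0, 1.234]
wrist_force: [-0.9, 0.9, -2.4]
width: 0.0477
[ 0.43574437 -0.38617981  0.11509521] [-0.87721305  0.87703437 -2.3724014 ] 0.04768904152132202
0.514979571475195
```

View pics/s15.png

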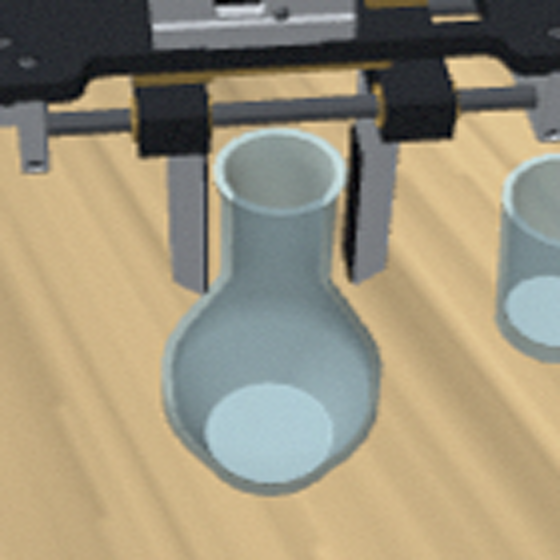

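The wrist reads about 2.5–3 N and the carafe has left the bench, so it is held. I'll carry on gently.

```bash
python3 -m inch '[{"linear":[0,0,0.05],"twist":0,"gripper":0.25},{"linear":[0,0,0.15],"twist":0,"gripper":0.25},{"linear":[0,0,0.3],"twist":0,"gripper":0.25},{"linear":[0,0,0.5],"twist":0,"gripper":0.25},{"linear":[0,0,0.7],"twist":0,"gripper":0.25},{"linear":[0,0,0.85],"twist":0,"gripper":0.25},{"linear":[0,0,0.95],"twist":0,"gripper":0.25},{"linear":[0,0,1],"twist":0,"gripper":0.25},{"linear":[0,0,1],"twist":0,"gripper":0.25},{"linear":[0,0,1],"twist":0,"gripper":0.25}]'
python3 -m inch '[{"linear":[0,0.05,0.05],"twist":0,"gripper":0.25},{"linear":[0,0.1,0.1],"twist":0,"gripper":0.25},{"linear":[0.01,0.2,0.2],"twist":0,"gripper":0.25},{"linear":[0.03,0.3,0.25],"twist":0,"gripper":0.25},{"linear":[0.05,0.45,0.25],"twist":0,"gripper":0.25},{"linear":[0.06,0.6,0.25],"twist":0,"gripper":0.25},{"linear":[0.08,0.8,0.25],"twist":0,"gripper":0.25},{"linear":[0.1,1,0.25],"twist":0,"gripper":0.25}]'
python3 - <<'E'
from bench import robot
import cv2
print(robot.get_obs()["wrist_force"])
s=robot.snapshot("side");cv2.imwrite("pics/s16.png",s["image"][:,:,::-1])
s=robot.snapshot("wrist");cv2.imwrite("pics/w16.png",s["image"][:,:,::-1])
E
```

```text
time: 32.97
tool_pos: [0.4355, -0.3859, 0.2145]
ee_rot: [-3.141, -0.0, 1.234]
wrist_force: [1.1, -0.3, -3.1]
width: 0.0478
time: 33.63
tool_pos: [0.4455, -0.2838, 0.2397]
ee_rot: [-3.141, -0.001, 1.234]
wrist_force: [-0.1, 0.1, -2.2]
width: 0.0477
[-0.11731626  0.07277462 -2.15406802]
```

View pics/s16.png

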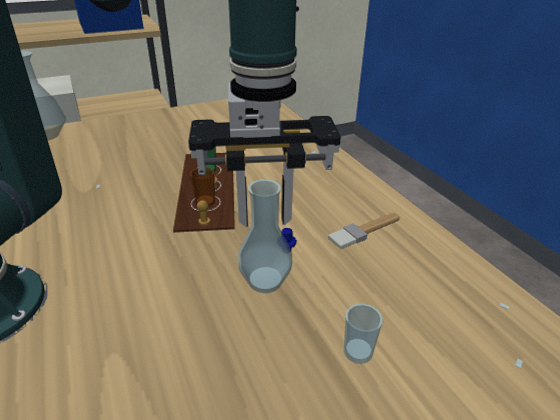

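View pics/w16.png

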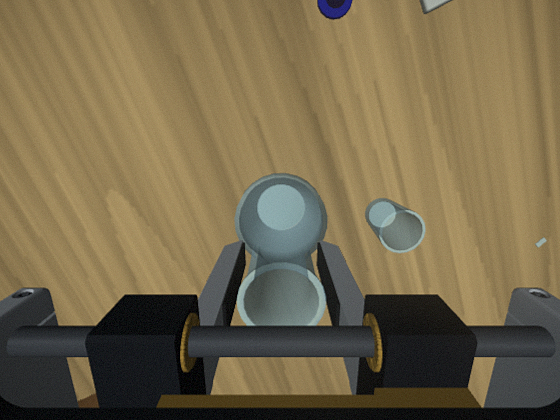

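The carafe hangs upright. Carrying on toward the board.

```bash
python3 -m inch '[{"linear":[0.03,0.25,0],"twist":0,"gripper":0.25},{"linear":[0.06,0.5,0],"twist":0,"gripper":0.25},{"linear":[0.08,0.75,0],"twist":0,"gripper":0.25},{"linear":[0.11,1,0],"twist":0,"gripper":0.25}]'
python3 -m inch '[{"linear":[0.03,0.25,0],"twist":0,"gripper":0.25},{"linear":[0.06,0.5,0],"twist":0,"gripper":0.25},{"linear":[0.08,0.75,0],"twist":0,"gripper":0.25},{"linear":[0.11,1,0],"twist":0,"gripper":0.25}]'
python3 -m inch '[{"linear":[0.03,0.25,0],"twist":0,"gripper":0.25},{"linear":[0.06,0.5,0],"twist":0,"gripper":0.25},{"linear":[0.08,0.75,0],"twist":0,"gripper":0.25},{"linear":[0.11,1,0],"twist":0,"gripper":0.25}]'
python3 -m inch '[{"linear":[0.03,0.25,0],"twist":0,"gripper":0.25},{"linear":[0.06,0.5,0],"twist":0,"gripper":0.25},{"linear":[0.08,0.75,0],"twist":0,"gripper":0.25},{"linear":[0.11,1,0],"twist":0,"gripper":0.25}]'
python3 -m inch '[{"linear":[0.03,0.25,0],"twist":0,"gripper":0.25},{"linear":[0.06,0.5,0],"twist":0,"gripper":0.25},{"linear":[0.08,0.75,0],"twist":0,"gripper":0.25},{"linear":[0.11,0.9,0],"twist":0,"gripper":0.25},{"linear":[0.12,1,0],"twist":0,"gripper":0.25},{"linear":[0.12,1,0],"twist":0,"gripper":0.25}]'
python3 -m inch '[{"linear":[0.01,0.1,0],"twist":0,"gripper":0.25},{"linear":[0.02,0.2,0],"twist":0,"gripper":0.25},{"linear":[0.02,0.22,0],"twist":0,"gripper":0.25},{"linear":[0.02,0.22,0],"twist":0,"gripper":0.25},{"linear":[0.02,0.22,0],"twist":0,"gripper":0.25},{"linear":[0.02,0.22,0],"twist":0,"gripper":0.25}]'
python3 - <<'E'
from bench import robot
from h import *
for i in range(2):
    o=robot.get_obs();s=robot.snapshot("wrist");print(o["tool_pos"],o["ee_rot"])
w=wcam(s,o);np.savez("w17.npz",**w);cv2.imwrite("pics/w17.png",s["image"][:,:,::-1])
for n in("side","scene"):
    s=robot.snapshot(n);np.savez(f"{n}17.npz",**s);cv2.imwrite(f"pics/{n}17.png",s["image"][:,:,::-1])
E
```

```text
time: 34.07
tool_pos: [0.4562, -0.1847, 0.2397]
ee_rot: [-3.141, 0.0, 1.233]
wrist_force: [0.2, 0.3, -3.3]
width: 0.048
time: 34.4
tool_pos: [0.4672, -0.0846, 0.2398]
ee_rot: [3.141, 0.0, 1.234]
wrist_force: [0.7, 0.3, -2.5]
width: 0.0476
time: 34.73
tool_pos: [0.4781, 0.0154, 0.2398]
ee_rot: [3.141, 0.0, 1.234]
wrist_force: [0.3, 0.0, -3.4]
width: 0.0477
time: 35.07
tool_pos: [0.489, 0.1154, 0.2397]
ee_rot: [3.141, 0.0, 1.234]
wrist_force: [-0.7, -0.8, -2.0]
width: 0.0482
time: 35.57
tool_pos: [0.5011, 0.2157, 0.2393]
ee_rot: [-3.141, 0.0, 1.236]
wrist_force: [-1.1, -0.5, -3.2]
width: 0.0477
time: 36.07
tool_pos: [0.5037, 0.2354, 0.24]
ee_rot: [3.141, 0.0, 1.233]
wrist_force: [-1.6, 0.3, -3.1]
width: 0.0475
[0.50369929 0.23540118 0.23995691] [3.14132218e+00 3.20241043e-04 1.23287981e+00]
[0.50369814 0.23543368 0.24000172] [3.14130777e+00 1.55811499e-04 1.23288411e+00]
```

View pics/w17.png

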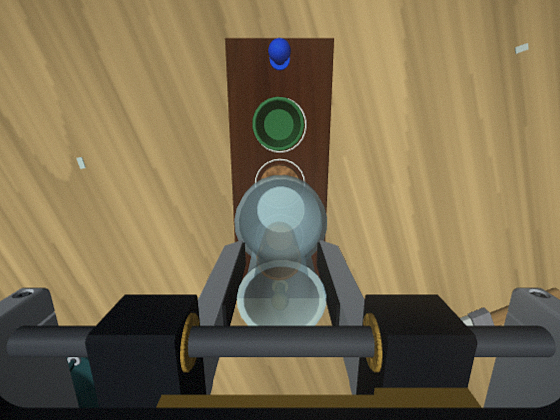

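View pics/scene17.png

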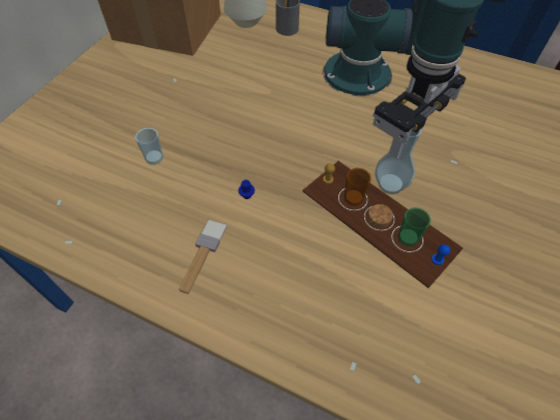

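Run:
```python
from h import *
w=load("w17");im=w["image"][:,:,::-1].copy()
z0=.24-.1049
best=None
for cx,cy in ((.5037,.2354),(.5037,.2362)):
  for z,r in [(0,.025),(.045,.04),(.17,.022)]:
    a=np.linspace(0,6.28,60);pp=proj(w,np.c_[cx+r*np.cos(a),cy+r*np.sin(a),0*a+z+z0])
    cv2.polylines(im,[np.round(pp).astype(np.int32)],True,(0,0,255) if cy<.236 else (0,255,255))
cv2.imwrite("pics/w17b.png",cv2.resize(im[150:360,190:370],None,fx=3,fy=2.8,interpolation=cv2.INTER_CUBIC))
```

```text
(no output)
```

View pics/w17b.png

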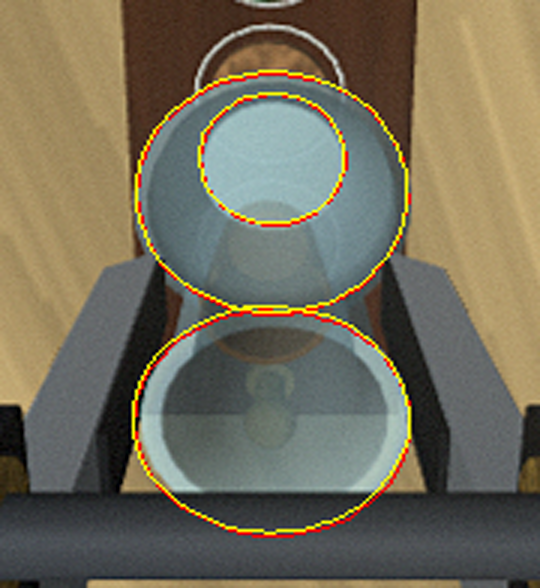

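The model outline coincides with the held carafe: it hangs upright over the middle circle. Lowering.

```bash
python3 -m inch '[{"linear":[-0.01,0.01,-0.08],"twist":0,"gripper":0.25},{"linear":[-0.01,0.01,-0.2],"twist":0,"gripper":0.25},{"linear":[-0.01,0.01,-0.35],"twist":0,"gripper":0.25},{"linear":[-0.01,0.01,-0.5],"twist":0,"gripper":0.25},{"linear":[-0.01,0.01,-0.65],"twist":0,"gripper":0.25},{"linear":[-0.01,0.01,-0.8],"twist":0,"gripper":0.25},{"linear":[-0.01,0.01,-0.9],"twist":0,"gripper":0.25},{"linear":[-0.01,0.01,-0.95],"twist":0,"gripper":0.25},{"linear":[-0.01,0.01,-0.95],"twist":0,"gripper":0.25},{"linear":[-0.01,0.01,-0.95],"twist":0,"gripper":0.25}]'
python3 -m inch '[{"linear":[0,0,-0.04],"twist":0,"gripper":0.25},{"linear":[0,0,-0.08],"twist":0,"gripper":0.25},{"linear":[0,0,-0.11],"twist":0,"gripper":0.25},{"linear":[0,0,-0.13],"twist":0,"gripper":0.25},{"linear":[0,0,-0.14],"twist":0,"gripper":0.25},{"linear":[0,0,-0.14],"twist":0,"gripper":0.25},{"linear":[0,0,-0.14],"twist":0,"gripper":0.25}]'
```

```text
time: 37.1
tool_pos: [0.5026, 0.237, 0.1449]
ee_rot: [3.142, 0.0, 1.234]
wrist_force: [0.2, -0.1, -2.2]
width: 0.0476
time: 37.68
tool_pos: [0.5027, 0.2369, 0.1309]
ee_rot: [3.141, -0.0, 1.234]
wrist_force: [-0.2, -0.8, -2.7]
width: 0.0473
```

```bash
python3 -m inch '[{"linear":[0,0,-0.01],"twist":0,"gripper":0.25},{"linear":[0,0,-0.015],"twist":0,"gripper":0.25},{"linear":[0,0,-0.015],"twist":0,"gripper":0.25},{"linear":[0,0,-0.015],"twist":0,"gripper":0.25}]'
python3 - <<'E'
from bench import robot
from h import *
import numpy as np
f=[]
for i in range(4):
    o=robot.get_obs();f.append(o["wrist_force"]);s=robot.snapshot("side")
print(np.mean(f,0),o["tool_pos"])
cv2.imwrite("pics/s18.png",cv2.resize(s["image"][100:260,150:270,::-1],None,fx=5,fy=3.7))
E
```

```text
time: 38.02
tool_pos: [0.5026, 0.2369, 0.1294]
ee_rot: [3.142, 0.0, 1.234]
wrist_force: [-0.3, -0.7, -3.0]
width: 0.0478
[-0.01849401  0.0056842  -2.62306291] [0.50265516 0.23692081 0.12945785]
```

View pics/s18.png

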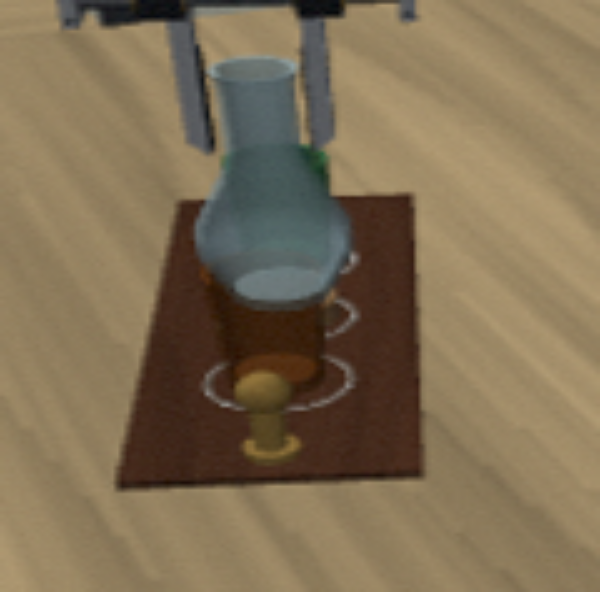

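The wrist still carries its weight, so down another millimetre at a time.

```bash
python3 -m inch '[{"linear":[0,0,-0.01],"twist":0,"gripper":0.25},{"linear":[0,0,-0.01],"twist":0,"gripper":0.25},{"linear":[0,0,-0.01],"twist":0,"gripper":0.25}]'
python3 -m inch '[{"linear":[0,0,-0.01],"twist":0,"gripper":0.25},{"linear":[0,0,-0.01],"twist":0,"gripper":0.25},{"linear":[0,0,-0.01],"twist":0,"gripper":0.25}]'
```

```text
time: 38.47
tool_pos: [0.5028, 0.237, 0.1289]
ee_rot: [3.141, -0.0, 1.234]
wrist_force: [-0.5, 0.4, -0.2]
width: 0.0477
time: 38.72
tool_pos: [0.503, 0.2372, 0.1288]
ee_rot: [3.14, -0.001, 1.234]
wrist_force: [-1.9, 0.6, 4.8]
width: 0.0477
```

Contact: the weight is off and it presses with a few N. I'll ease up, release and rise straight.

```bash
python3 -m inch '[{"linear":[0,0,0.01],"twist":0,"gripper":0.25},{"linear":[0,0,0.01],"twist":0,"gripper":0.25},{"linear":[0,0,0.01],"twist":0,"gripper":0.7},{"linear":[0,0,0.01],"twist":0,"gripper":1},{"linear":[0,0,0.01],"twist":0,"gripper":1},{"linear":[0,0,0.01],"twist":0,"gripper":1},{"linear":[0,0,0.01],"twist":0,"gripper":1},{"linear":[0,0,0.01],"twist":0,"gripper":1},{"linear":[0,0,0.01],"twist":0,"gripper":1}]'
python3 -m inch '[{"linear":[0,0,0.15],"twist":0,"gripper":1},{"linear":[0,0,0.4],"twist":0,"gripper":1},{"linear":[0,0,0.7],"twist":0,"gripper":1},{"linear":[0,0,1],"twist":0,"gripper":1}]'
python3 -m inch '[{"linear":[0,0,0.3],"twist":0,"gripper":1},{"linear":[0,0,0.6],"twist":0,"gripper":1},{"linear":[0,0,0.6],"twist":0,"gripper":1},{"linear":[0,0,0.6],"twist":0,"gripper":1},{"linear":[0,0,0.6],"twist":0,"gripper":1}]'
python3 - <<'E'
from bench import robot
from ring import *
for i in range(2): o=robot.get_obs();s=robot.snapshot("wrist")
w=wcam(s,o);im=s["image"][:,:,::-1].copy();np.savez("w19.npz",**w);print(o["tool_pos"])
b=board(w);print(b)
for z,r in [(.024,.025),(.069,.04),(.194,.022)]:
    a=np.linspace(0,6.28,60);pp=proj(w,np.c_[.5027+r*np.cos(a),.2369+r*np.sin(a),0*a+z])
    cv2.polylines(im,[pp.astype(np.int32)],True,(0,0,255))
cv2.imwrite("pics/w19.png",im)
E
```

```text
time: 39.47
tool_pos: [0.5026, 0.2369, 0.1283]
ee_rot: [3.142, 0.0, 1.234]
wrist_force: [-0.4, -0.4, 0.6]
width: 0.0908
time: 39.8
tool_pos: [0.5021, 0.2367, 0.2288]
ee_rot: [-3.14, 0.001, 1.234]
wrist_force: [1.4, 0.3, -0.3]
width: 0.0941
time: 40.22
tool_pos: [0.5025, 0.2368, 0.2875]
ee_rot: [-3.141, 0.001, 1.234]
wrist_force: [-0.6, 0.2, -0.2]
width: 0.0942
[0.50210952 0.2367381  0.28653719]
(array([ 0.50202539,  0.2354391 , -0.33804964]), 720, np.float64(0.0009685534265064313), [array([0.4747, 0.1576]), array([0.502 , 0.2354]), array([0.5294, 0.3133])])
```

View pics/w19.png

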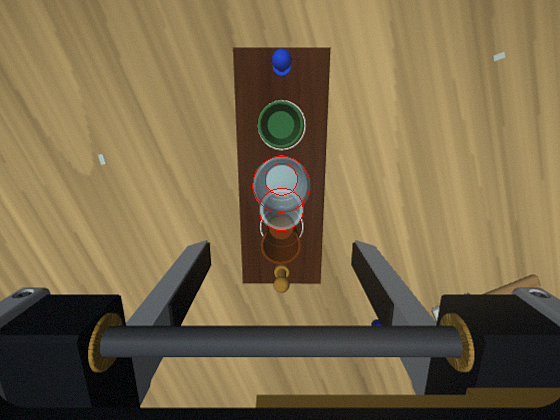

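The carafe is upright and matches its outline on the coaster. Now the stopper.

```bash
python3 -m inch '[{"linear":[0.08,-0.35,0],"twist":0,"gripper":1},{"linear":[0.16,-0.7,0],"twist":0,"gripper":1},{"linear":[0.25,-1,0],"twist":0,"gripper":1}]'
python3 -m inch '[{"linear":[0.08,-0.35,0],"twist":0,"gripper":1},{"linear":[0.16,-0.7,-0.4],"twist":0,"gripper":1},{"linear":[0.25,-1,-0.8],"twist":0,"gripper":1},{"linear":[0.25,-1,-1],"twist":0,"gripper":1}]'
python3 -m inch '[{"linear":[0.08,-0.35,0],"twist":0,"gripper":1},{"linear":[0.16,-0.7,0],"twist":0,"gripper":1},{"linear":[0.25,-1,0],"twist":0,"gripper":1},{"linear":[0.25,-1,0],"twist":0,"gripper":1},{"linear":[0.25,-1,0],"twist":0,"gripper":1},{"linear":[0.25,-1,0],"twist":0,"gripper":1}]'
cat > stop.py <<'E'
from bench import robot
from h import *
import sys
for i in range(3): o=robot.get_obs();s=robot.snapshot("wrist")
print(o["tool_pos"],o["ee_rot"])
w=wcam(s,o);im=s["image"][:,:,::-1].copy()
h=cv2.cvtColor(s["image"],cv2.COLOR_RGB2HSV)
m=((h[...,0]>110)&(h[...,0]<135)&(h[...,1]>150)).astype(np.uint8)
n,l,st,ce=cv2.connectedComponentsWithStats(m)
k=1+np.argmax(st[1:,4]);print(st[k],ce[k])
cs=cv2.findContours((l==k).astype(np.uint8),0,1)[0][0][:,0]
from scipy.optimize import least_squares
def sil(c):
    a=np.linspace(0,2*np.pi,80);P=[]
    for z,r in [(.022,.021),(.029,.021),(0,.011)]+[(.042+.0125*np.sin(t),.012*np.cos(t)) for t in np.linspace(-1,1.5,8)]:
        P.append(np.c_[c[0]+r*np.cos(a),c[1]+r*np.sin(a),0*a+z])
    p=proj(w,np.concatenate(P)); return cv2.convexHull(p.astype(np.float32))
def f(c):
    H=sil(c);return [cv2.pointPolygonTest(H,(float(x),float(y)),True) for x,y in cs]
hc=cv2.convexHull(cs)[:,0]
r=least_squares(f,[.5815,-.087],diff_step=1e-4,loss="soft_l1");print("stopper",r.x,np.abs(r.fun).mean())
cv2.polylines(im,[np.round(sil(r.x)).astype(np.int32)],True,(0,255,255))
cv2.imwrite(sys.argv[1],im)
E
python3 stop.py pics/w20.png
```

```text
time: 40.57
tool_pos: [0.5269, 0.1357, 0.2864]
ee_rot: [-3.139, 0.002, 1.235]
wrist_force: [0.7, 0.4, -0.7]
width: 0.0941
time: 40.9
tool_pos: [0.5531, 0.0339, 0.1868]
ee_rot: [3.14, 0.001, 1.231]
wrist_force: [0.6, -0.2, 0.2]
width: 0.0939
time: 41.4
tool_pos: [0.5769, -0.0626, 0.187]
ee_rot: [-3.139, -0.0, 1.233]
wrist_force: [0.0, 0.3, -0.4]
width: 0.0942
[ 0.57719671 -0.06183174  0.18792149] [-3.14056234e+00 -2.19003726e-04  1.23507886e+00]
[274 197  32  31 694] [289.39193084 212.17579251]
stopper [ 0.57991482 -0.08686407] 1.6022242018931905
```

View pics/w20.png

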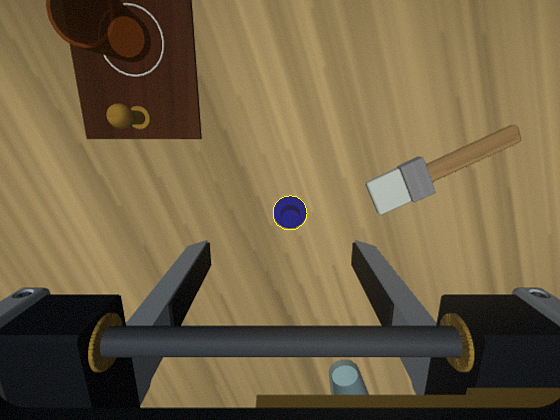

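```bash
python3 -m inch '[{"linear":[0.027,-0.15,0],"twist":0,"gripper":1},{"linear":[0.027,-0.25,-0.2],"twist":0,"gripper":1},{"linear":[0.027,-0.25,-0.5],"twist":0,"gripper":1},{"linear":[0.027,-0.25,-0.8],"twist":0,"gripper":1},{"linear":[0.027,-0.25,-0.95],"twist":0,"gripper":1},{"linear":[0.027,-0.25,-0.95],"twist":0,"gripper":1},{"linear":[0.027,-0.25,-0.95],"twist":0,"gripper":1},{"linear":[0.027,-0.25,-0.95],"twist":0,"gripper":1}]'
python3 stop.py pics/w21.png
```

```text
time: 42.22
tool_pos: [0.5815, -0.0885, 0.0953]
ee_rot: [3.138, -0.0, 1.234]
wrist_force: [-0.3, -0.2, 0.4]
width: 0.0939
[ 0.58183025 -0.08845914  0.09590631] [ 3.13713159e+00 -3.11756795e-04  1.23385693e+00]
[ 256  194   45   44 1317] [277.43280182 215.94153379]
stopper [ 0.58006339 -0.08685893] 1.7513010256242383
```

View pics/w21.png

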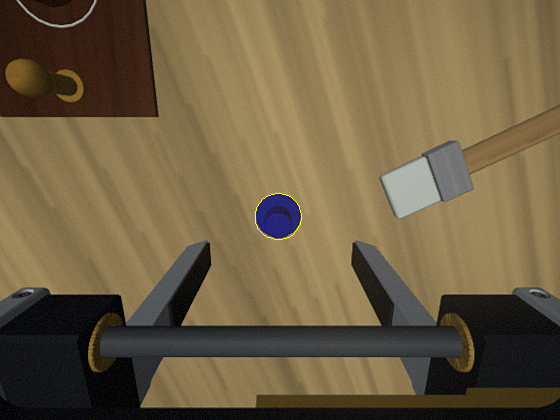

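The stopper is at (.580,-.087), consistent from both heights, with its outline on (278,216). I'll go down so the tips stay just above the flange.

```bash
python3 -m inch '[{"linear":[-0.015,0.015,-0.15],"twist":0,"gripper":1},{"linear":[-0.015,0.015,-0.35],"twist":0,"gripper":1},{"linear":[-0.015,0.015,-0.55],"twist":0,"gripper":1},{"linear":[-0.015,0.015,-0.65],"twist":0,"gripper":1},{"linear":[-0.015,0.015,-0.71],"twist":0,"gripper":1},{"linear":[-0.015,0.015,-0.71],"twist":0,"gripper":0.6},{"linear":[-0.015,0.015,-0.71],"twist":0,"gripper":0.6},{"linear":[-0.015,0.015,-0.71],"twist":0,"gripper":0.6},{"linear":[-0.015,0.015,-0.71],"twist":0,"gripper":0.6},{"linear":[-0.015,0.015,-0.71],"twist":0,"gripper":0.6}]'
python3 - <<'E'
from bench import robot
from h import *
o=robot.get_obs();s=robot.snapshot("side");c=cloud(s);t=o["tool_pos"];print(t)
cv2.imwrite("pics/s22.png",cv2.resize(s["image"][170:280,230:350,::-1],None,fx=5,fy=5,interpolation=cv2.INTER_CUBIC))
s=robot.snapshot("wrist");w=wcam(s,o);c=cloud(w)
for u in range(225,245,4): print(u,[c[v,u].round(4)[2] for v in range(236,252,2)])
E
```

```text
time: 43.2
tool_pos: [0.5796, -0.0868, 0.0236]
ee_rot: [3.139, -0.0, 1.234]
wrist_force: [0.5, -0.0, 0.1]
width: 0.0643
[ 0.57964116 -0.08677271  0.02362103]
225 [np.float64(-0.001), np.float64(-0.0024), np.float64(0.0001), np.float64(0.0359), np.float64(0.0382), np.float64(0.0424), np.float64(0.0455), np.float64(0.0482)]
229 [np.float64(-0.0007), np.float64(-0.0003), np.float64(-0.0004), np.float64(0.036), np.float64(0.0392), np.float64(0.0421), np.float64(0.0445), np.float64(0.0461)]
233 [np.float64(0.0005), np.float64(-0.0005), np.float64(-0.0014), np.float64(0.0329), np.float64(0.0365), np.float64(0.0393), np.float64(0.0398), np.float64(0.0393)]
237 [np.float64(-0.0003), np.float64(-0.0006), np.float64(-0.0005), np.float64(-0.0013), np.float64(-0.0003), np.float64(-0.0004), np.float64(0.0003), np.float64(-0.0006)]
241 [np.float64(-0.0009), np.float64(0.0002), np.float64(-0.0007), np.float64(-0.0004), np.float64(-0.0006), np.float64(-0.0005), np.float64(0.0001), np.float64(0.0009)]
```

View pics/s22.png

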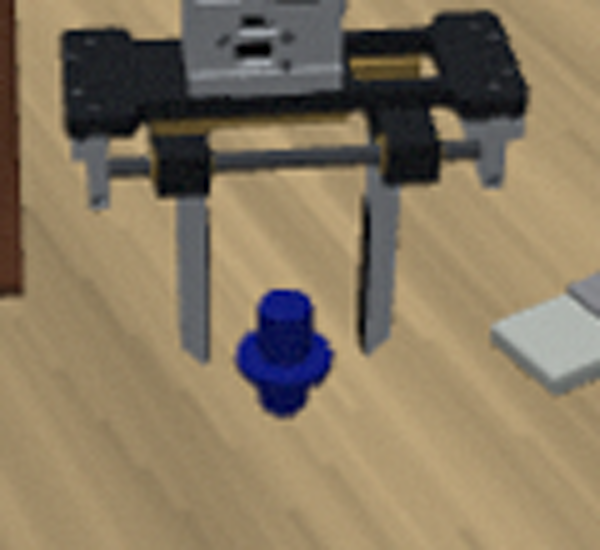

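The knob is a cylinder and the tips are level with just above the flange. I'll raise 2 mm for margin and close.

```bash
python3 -m inch '[{"linear":[0,0,0.02],"twist":0,"gripper":0.6},{"linear":[0,0,0.02],"twist":0,"gripper":0.15},{"linear":[0,0,0.02],"twist":0,"gripper":0.15},{"linear":[0,0,0.02],"twist":0,"gripper":0.15},{"linear":[0,0,0.02],"twist":0,"gripper":0.15},{"linear":[0,0,0.02],"twist":0,"gripper":0.15},{"linear":[0,0,0.02],"twist":0,"gripper":0.15},{"linear":[0,0,0.02],"twist":0,"gripper":0.15},{"linear":[0,0,0.02],"twist":0,"gripper":0.15},{"linear":[0,0,0.02],"twist":0,"gripper":0.15}]'
python3 -m inch '[{"linear":[0,0,0],"twist":0,"gripper":0.15},{"linear":[0,0,0],"twist":0,"gripper":0.15},{"linear":[0,0,0],"twist":0,"gripper":0.15}]'
```

```text
time: 44.13
tool_pos: [0.5788, -0.0866, 0.0243]
ee_rot: [-3.141, 0.0, 1.234]
wrist_force: [0.9, 1.1, -0.1]
width: 0.0235
time: 44.38
tool_pos: [0.5788, -0.0866, 0.0243]
ee_rot: [-3.142, 0.0, 1.234]
wrist_force: [0.6, 0.1, -1.2]
width: 0.0234
```

```bash
python3 -m inch '[{"linear":[0,0,0.1],"twist":0,"gripper":0.15},{"linear":[0,0,0.3],"twist":0,"gripper":0.15},{"linear":[0,0,0.6],"twist":0,"gripper":0.15},{"linear":[0,0,0.9],"twist":0,"gripper":0.15},{"linear":[0,0,1],"twist":0,"gripper":0.15}]'
python3 -m inch '[{"linear":[0,0,0.3],"twist":0,"gripper":0.15},{"linear":[0,0,0.6],"twist":0,"gripper":0.15},{"linear":[0,0,0.9],"twist":0,"gripper":0.15},{"linear":[0,0,1],"twist":0,"gripper":0.15},{"linear":[0,0,1],"twist":0,"gripper":0.15}]'
python3 -m inch '[{"linear":[-0.05,0.2,0.2],"twist":0,"gripper":0.15},{"linear":[-0.1,0.5,0.3],"twist":0,"gripper":0.15},{"linear":[-0.2,0.8,0.3],"twist":0,"gripper":0.15},{"linear":[-0.25,1,0.3],"twist":0,"gripper":0.15}]'
python3 -m inch '[{"linear":[-0.08,0.35,0],"twist":0,"gripper":0.15},{"linear":[-0.16,0.7,0],"twist":0,"gripper":0.15},{"linear":[-0.25,1,0],"twist":0,"gripper":0.15},{"linear":[-0.25,1,0],"twist":0,"gripper":0.15}]'
python3 -m inch '[{"linear":[-0.05,0.2,0],"twist":0,"gripper":0.15},{"linear":[-0.1,0.4,0],"twist":0,"gripper":0.15},{"linear":[-0.16,0.65,0],"twist":0,"gripper":0.15},{"linear":[-0.22,0.9,0],"twist":0,"gripper":0.15},{"linear":[-0.25,1,0],"twist":0,"gripper":0.15},{"linear":[-0.25,1,0],"twist":0,"gripper":0.15},{"linear":[-0.25,1,0],"twist":0,"gripper":0.15}]'
python3 -m inch '[{"linear":[0,0.1,0],"twist":0,"gripper":0.15},{"linear":[-0.01,0.2,0],"twist":0,"gripper":0.15},{"linear":[-0.01,0.23,0],"twist":0,"gripper":0.15},{"linear":[-0.01,0.23,0],"twist":0,"gripper":0.15},{"linear":[-0.01,0.23,0],"twist":0,"gripper":0.15},{"linear":[-0.01,0.23,0],"twist":0,"gripper":0.15},{"linear":[-0.01,0.23,0],"twist":0,"gripper":0.15}]'
python3 - <<'E'
from bench import robot
from h import *
for i in range(3): o=robot.get_obs();s=robot.snapshot("wrist")
print(o["tool_pos"],o["ee_rot"],o["width"])
w=wcam(s,o);im=s["image"][:,:,::-1].copy();np.savez("w23.npz",**w)
t=o["tool_pos"];a=np.linspace(0,6.28,60)
for z,r in [(.022,.021),(.055,.012),(0,.011)]:
    cv2.polylines(im,[np.round(proj(w,np.c_[t[0]+r*np.cos(a),t[1]+r*np.sin(a),0*a+z+t[2]-.0243])).astype(np.int32)],True,(0,255,255))
cv2.polylines(im,[np.round(proj(w,np.c_[.5027+.022*np.cos(a),.2369+.022*np.sin(a),0*a+.194])).astype(np.int32)],True,(0,0,255))
cv2.imwrite("pics/w23.png",cv2.resize(im[150:360,190:370],None,fx=3,fy=2.8,interpolation=cv2.INTER_CUBIC))
s=robot.snapshot("side");np.savez("side23.npz",**s);cv2.imwrite("pics/s23.png",cv2.resize(s["image"][60:260,150:270,::-1],None,fx=5,fy=3))
s=robot.snapshot("scene");np.savez("scene23.npz",**s);cv2.imwrite("pics/sc23.png",cv2.resize(s["image"][60:280,300:480,::-1],None,fx=4,fy=2.7))
E
```

```text
time: 44.8
tool_pos: [0.5815, -0.0872, 0.1307]
ee_rot: [3.132, -0.001, 1.234]
wrist_force: [0.7, 0.8, 0.6]
width: 0.0232
time: 45.22
tool_pos: [0.5804, -0.0869, 0.2281]
ee_rot: [3.134, -0.001, 1.234]
wrist_force: [0.2, 0.8, 0.5]
width: 0.0234
time: 45.55
tool_pos: [0.5526, 0.0155, 0.2525]
ee_rot: [-3.138, -0.0, 1.235]
wrist_force: [1.0, 0.6, 0.1]
width: 0.0234
time: 45.88
tool_pos: [0.5262, 0.1184, 0.2515]
ee_rot: [-3.136, -0.001, 1.24]
wrist_force: [-0.4, -0.1, -0.4]
width: 0.0234
time: 46.47
tool_pos: [0.5036, 0.2127, 0.2529]
ee_rot: [-3.14, 0.002, 1.234]
wrist_force: [0.4, 0.3, -1.1]
width: 0.0233
time: 47.05
tool_pos: [0.5029, 0.2361, 0.2545]
ee_rot: [3.141, 0.0, 1.233]
wrist_force: [0.6, -0.1, -0.0]
width: 0.0235
[0.50287808 0.23617976 0.25451473] [ 3.14134450e+00 -1.41767700e-05  1.23322943e+00] 0.02342558319758
```

View pics/w23.png

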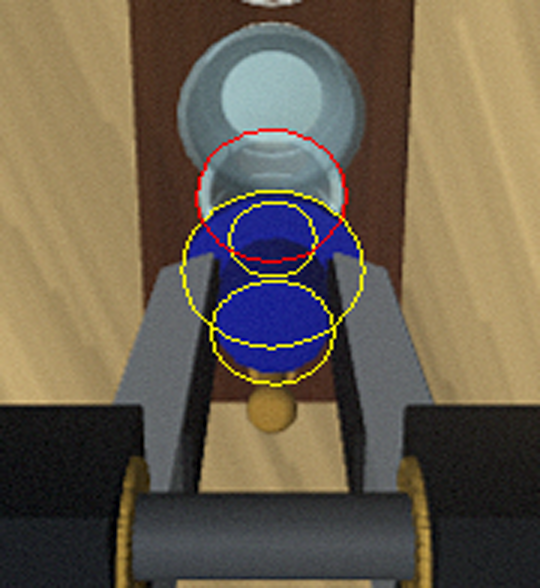

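View pics/s23.png

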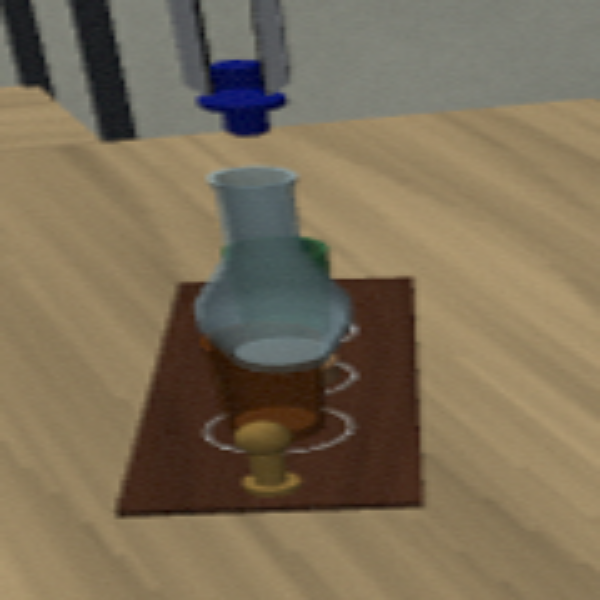

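View pics/sc23.png

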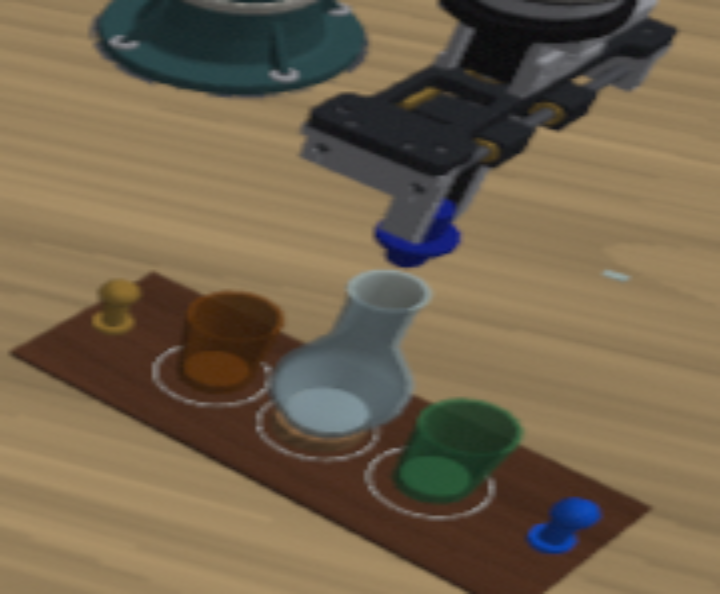

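```bash
cat > fit.py <<'E'
from h import *
from scipy.optimize import least_squares
def mask(d,box):
    h=cv2.cvtColor(d["image"],cv2.COLOR_RGB2HSV)
    m=((h[...,0]>110)&(h[...,0]<135)&(h[...,1]>150)&(h[...,2]>40)).astype(np.uint8)
    b=np.zeros_like(m);b[box[1]:box[3],box[0]:box[2]]=1;return m*b
def model(x,y,z,tx=0,ty=0):
    a=np.linspace(0,2*np.pi,48)[:-1];P=[]
    for h,r in [(0,.011),(.0219,.011),(.022,.021),(.029,.021),(.0291,.012),(.055,.012)]:
        P.append(np.c_[r*np.cos(a),r*np.sin(a),0*a+h])
    return P
def render(d,x,y,z,tx,ty,f=4):
    R=Ro.from_euler("xyz",[tx,ty,0]).as_matrix();im=np.zeros((420*f,560*f),np.uint8)
    P=model(x,y,z)
    for i in (0,2,4):
        q=np.concatenate(P[i:i+2])@R.T+[x,y,z]
        p=(proj(d,q)+.5)*f
        cv2.fillConvexPoly(im,cv2.convexHull(p.astype(np.float32)).astype(np.int32),255)
    return cv2.resize(im,(560,420),interpolation=cv2.INTER_AREA)/255.
E
python3 - <<'E'
from fit import *
for n,box in(("side23",(185,75,215,110)),("scene23",(390,105,425,135))):
    d=load(n);m=mask(d,box);v,u=np.nonzero(m);print(n,m.sum(),u.min(),u.max(),v.min(),v.max())
    c=cloud(d)[m>0];print(np.median(c,0).round(4),c[:,2].min().round(4),c[:,2].max().round(4))
    r=render(d,.5028,.2362,.2302,0,0);v,u=np.nonzero(r>.5);print("model",(r>.5).sum(),u.min(),u.max(),v.min(),v.max())
    # lip of carafe by cloud
    c=cloud(d);p=c[(d["depth"]>0)&(np.hypot(c[...,0]-.5027,c[...,1]-.2369)<.03)&(c[...,2]>.14)&(c[...,2]<.2)]
    print("neck top",p[:,2].max().round(4))
    C=-cv2.Rodrigues(d["rvec"])[0].T@d["tvec"].reshape(3)
    rad=lambda z:np.interp(z,[.129,.182,.186,.194],[.019,.019,.022,.022])
    x=np.array([.5027,.2369])
    for i in range(6):
        vv=C[:2]-x;vv/=np.hypot(*vv);q=p[((p[:,:2]-x)@vv>.002)&(p[:,2]<.185)]
        x=least_squares(lambda s:np.hypot(*(q[:,:2]-s).T)-rad(q[:,2]),x,loss="soft_l1",f_scale=.002).x
    print("neck centre",x,len(q))
    cs=cloud(d)[m>0];rs=lambda z:np.where(z<.222+.03,.011,.012)
    q=cs[(cs[:,2]<.247)]; print("plug n",len(q),q.mean(0).round(4))
    q=cs[(cs[:,2]>.266)&(cs[:,2]<.283)]
    vv=C[:2]-x;vv/=np.hypot(*vv)
    if len(q): print("knob surf+12mm",(q[:,:2].mean(0)-.0105*vv).round(4),len(q))
E
```

```text
side23 246 190 206 80 104
[0.5012 0.2282 0.2616] 0.2347 0.6044
model 328 189 207 80 106
neck top 0.1962
neck centre [0.5025385  0.23857613] 266
plug n 36 [0.5021 0.2287 0.2406]
knob surf+12mm [0.5032 0.2389] 72
scene23 2 411 412 134 134
[0.4959 0.2426 0.2853] 0.2851 0.2856
model 462 393 415 131 159
neck top 0.1977
neck centre [0.50320346 0.23655273] 246
plug n 0 [nan nan nan]<stdin>:17: RuntimeWarning: Mean of empty slice.
  ret = um.true_divide(
```

Run:
```python
from fit import *
for n,box in(("side23",(185,75,215,110)),("scene23",(385,120,425,165))):
    d=load(n);m=mask(d,box)
    k=cv2.getGaussianKernel(5,.8);ms=cv2.sepFilter2D(m.astype(float),-1,k,k)
    best=[]
    z=.2302
    for dx in np.arange(-.006,.0061,.001):
        for dy in np.arange(-.006,.0061,.001):
            r=render(d,.5028+dx,.2362+dy,z,0,0);r2=cv2.sepFilter2D(r,-1,k,k)
            # fingers occlude: penalise only blue outside the model strongly
            best.append((np.sum(np.where(m>0,1-r,0))*1.0+0.3*np.sum(np.where(m==0,r,0)),dx,dy))
    best.sort();print(n,m.sum(),[(round(b[0],1),round(b[1],3),round(b[2],3)) for b in best[:6]])
```

```text
side23 246 [(np.float64(22.3), np.float64(0.001), np.float64(0.006)), (np.float64(22.4), np.float64(0.001), np.float64(0.005)), (np.float64(22.4), np.float64(0.001), np.float64(0.004)), (np.float64(22.8), np.float64(0.002), np.float64(0.006)), (np.float64(22.8), np.float64(0.001), np.float64(0.003)), (np.float64(23.0), np.float64(0.002), np.float64(0.005))]
scene23 212 [(np.float64(74.3), np.float64(-0.001), np.float64(0.001)), (np.float64(74.3), np.float64(-0.001), np.float64(0.002)), (np.float64(74.4), np.float64(0.001), np.float64(0.001)), (np.float64(74.6), np.float64(-0.002), np.float64(0.001)), (np.float64(74.7), np.float64(-0.002), np.float64(0.002)), (np.float64(74.7), np.float64(0.0), np.float64(0.002))]
```

The stopper sits about 2 mm toward board +y in the jaws, which puts it within about 1 mm of the neck axis (bore clearance 4 mm). I'll lower it in steps and watch the force.

```bash
python3 -m inch '[{"linear":[0,-0.005,-0.05],"twist":0,"gripper":0.15},{"linear":[0,-0.005,-0.1],"twist":0,"gripper":0.15},{"linear":[0,-0.005,-0.15],"twist":0,"gripper":0.15},{"linear":[0,-0.005,-0.2],"twist":0,"gripper":0.15},{"linear":[0,-0.005,-0.25],"twist":0,"gripper":0.15},{"linear":[0,-0.005,-0.3],"twist":0,"gripper":0.15},{"linear":[0,-0.005,-0.35],"twist":0,"gripper":0.15},{"linear":[0,-0.005,-0.4],"twist":0,"gripper":0.15},{"linear":[0,-0.005,-0.4],"twist":0,"gripper":0.15},{"linear":[0,-0.005,-0.4],"twist":0,"gripper":0.15}]'
python3 - <<'E'
from bench import robot
from h import *
s=robot.snapshot("side");cv2.imwrite("pics/s24.png",cv2.resize(s["image"][60:260,150:270,::-1],None,fx=5,fy=3))
s=robot.snapshot("wrist");cv2.imwrite("pics/w24.png",cv2.resize(s["image"][150:360,190:370,::-1],None,fx=3,fy=2.8))
E
```

```text
time: 48.13
tool_pos: [0.5026, 0.2358, 0.2139]
ee_rot: [-3.141, 0.001, 1.234]
wrist_force: [-0.1, -0.4, 0.1]
width: 0.023
```

View pics/s24.png

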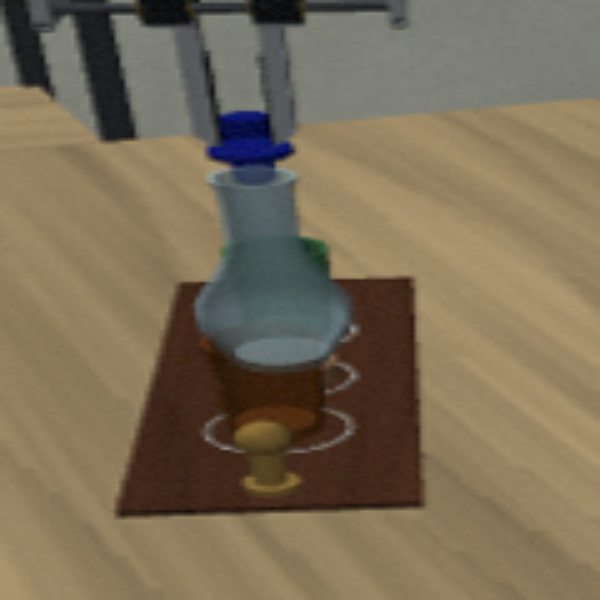

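View pics/w24.png

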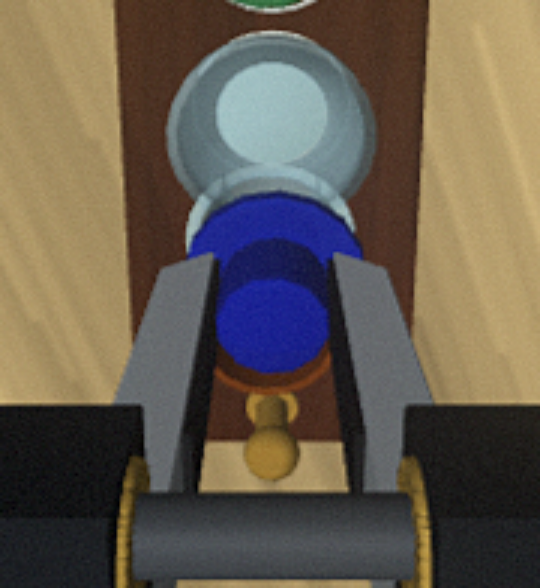

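The plug has entered the mouth without any force. I'll lower the rest.

```bash
python3 -m inch '[{"linear":[0,0,-0.03],"twist":0,"gripper":0.15},{"linear":[0,0,-0.06],"twist":0,"gripper":0.15},{"linear":[0,0,-0.09],"twist":0,"gripper":0.15},{"linear":[0,0,-0.12],"twist":0,"gripper":0.15},{"linear":[0,0,-0.14],"twist":0,"gripper":0.15},{"linear":[0,0,-0.14],"twist":0,"gripper":0.15},{"linear":[0,0,-0.14],"twist":0,"gripper":0.15}]'
python3 -m inch '[{"linear":[0,0,-0.01],"twist":0,"gripper":0.15},{"linear":[0,0,-0.02],"twist":0,"gripper":0.15},{"linear":[0,0,-0.02],"twist":0,"gripper":0.15},{"linear":[0,0,-0.02],"twist":0,"gripper":0.15}]'
```

```text
time: 48.82
tool_pos: [0.5027, 0.2359, 0.2001]
ee_rot: [-3.141, 0.0, 1.234]
wrist_force: [-0.6, -0.2, -0.9]
width: 0.0236
time: 49.15
tool_pos: [0.5028, 0.2359, 0.1984]
ee_rot: [3.142, -0.0, 1.234]
wrist_force: [0.9, 0.4, 0.2]
width: 0.0235
```

```bash
python3 -m inch '[{"linear":[0,0,-0.01],"twist":0,"gripper":0.15},{"linear":[0,0,-0.015],"twist":0,"gripper":0.15},{"linear":[0,0,-0.015],"twist":0,"gripper":0.15},{"linear":[0,0,-0.015],"twist":0,"gripper":0.15}]'
python3 - <<'E'
from bench import robot
from h import *
s=robot.snapshot("side");cv2.imwrite("pics/s25.png",cv2.resize(s["image"][80:180,170:250,::-1],None,fx=7,fy=6))
E
```

```text
time: 49.48
tool_pos: [0.5028, 0.2359, 0.1968]
ee_rot: [-3.142, 0.0, 1.234]
wrist_force: [-0.3, -0.1, -1.2]
width: 0.0233
```

View pics/s25.png

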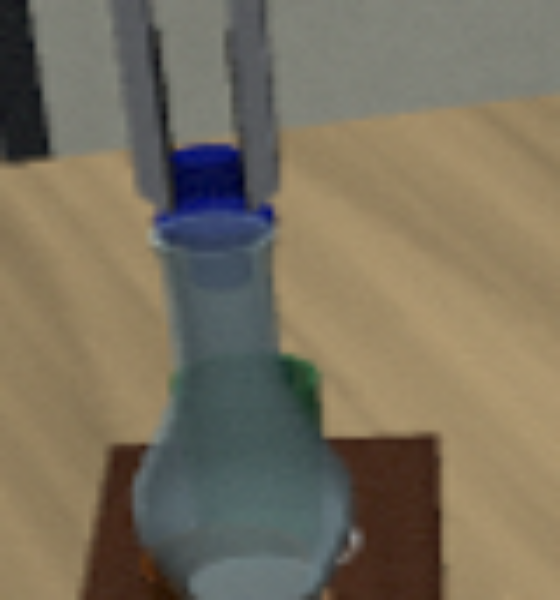

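```bash
python3 -m inch '[{"linear":[0,0,-0.01],"twist":0,"gripper":0.15},{"linear":[0,0,-0.01],"twist":0,"gripper":0.15},{"linear":[0,0,-0.01],"twist":0,"gripper":0.15}]'
python3 -m inch '[{"linear":[0,0,0],"twist":0,"gripper":0.15},{"linear":[0,0,0],"twist":0,"gripper":0.15}]'
```

```text
time: 49.78
tool_pos: [0.503, 0.236, 0.1963]
ee_rot: [3.141, -0.0, 1.234]
wrist_force: [-0.1, -0.4, 1.3]
width: 0.0233
time: 49.95
tool_pos: [0.5029, 0.236, 0.1963]
ee_rot: [3.141, -0.0, 1.234]
wrist_force: [-0.4, 0.5, 1.2]
width: 0.0232
```

Contact at the predicted height (.1963). I'll release and rise.

```bash
python3 -m inch '[{"linear":[0,0,0],"twist":0,"gripper":0.3},{"linear":[0,0,0],"twist":0,"gripper":0.5},{"linear":[0,0,0],"twist":0,"gripper":0.7},{"linear":[0,0,0],"twist":0,"gripper":0.9},{"linear":[0,0,0],"twist":0,"gripper":0.9},{"linear":[0,0,0],"twist":0,"gripper":0.9},{"linear":[0,0,0],"twist":0,"gripper":0.9},{"linear":[0,0,0],"twist":0,"gripper":0.9}]'
python3 -m inch '[{"linear":[0,0,0.1],"twist":0,"gripper":0.9},{"linear":[0,0,0.3],"twist":0,"gripper":0.9},{"linear":[0,0,0.6],"twist":0,"gripper":0.9},{"linear":[0,0,0.9],"twist":0,"gripper":0.9},{"linear":[0,0,1],"twist":0,"gripper":0.9},{"linear":[0,0,1],"twist":0,"gripper":0.9}]'
python3 -m inch '[{"linear":[0,-0.35,0.3],"twist":0,"gripper":0.9},{"linear":[0,-0.7,0.3],"twist":0,"gripper":0.9},{"linear":[0,-1,0.3],"twist":0,"gripper":0.9},{"linear":[0,-1,0.3],"twist":0,"gripper":0.9},{"linear":[0,-1,0.3],"twist":0,"gripper":0.9},{"linear":[0,-1,0.3],"twist":0,"gripper":0.9}]'
python3 - <<'E'
from bench import robot
from ring import *
for i in range(2): o=robot.get_obs();s=robot.snapshot("wrist")
w=wcam(s,o);im=s["image"][:,:,::-1].copy();print(o["time"],o["tool_pos"])
b=board(w);print(b)
a=np.linspace(0,6.28,60)
k=b[3]
L=[(k[0],.006,.024),(k[0],.091,.029),(k[2],.006,.024),(k[2],.091,.029),(k[1],.024,.029),(k[1],.069,.04),(k[1],.194,.021),(k[1],.227,.012)]
def dr(d,im):
    for c,z,r in L: cv2.polylines(im,[np.round(proj(d,np.c_[c[0]+r*np.cos(a),c[1]+r*np.sin(a),0*a+z])).astype(np.int32)],True,(0,0,255))
dr(w,im);cv2.imwrite("pics/w30.png",im)
for n in("side","scene"):
    s=robot.snapshot(n);cv2.imwrite(f"pics/{n}30.png",s["image"][:,:,::-1])
E
```

```text
time: 50.62
tool_pos: [0.5028, 0.2359, 0.1959]
ee_rot: [3.142, 0.0, 1.234]
wrist_force: [0.9, -0.6, 1.4]
width: 0.0715
time: 51.12
tool_pos: [0.5042, 0.2364, 0.3004]
ee_rot: [3.135, -0.005, 1.234]
wrist_force: [0.7, -0.8, 0.2]
width: 0.0843
time: 51.62
tool_pos: [0.5025, 0.1363, 0.3242]
ee_rot: [-3.139, 0.001, 1.234]
wrist_force: [0.6, 0.0, 0.4]
width: 0.0844
51.6667 [0.50245289 0.13666623 0.32439857]
(array([ 0.50190354,  0.23576114, -0.33780206]), 424, np.float64(0.0007798161838361399), [array([0.4746, 0.1579]), array([0.5019, 0.2358]), array([0.5292, 0.3136])])
```

View pics/w30.png

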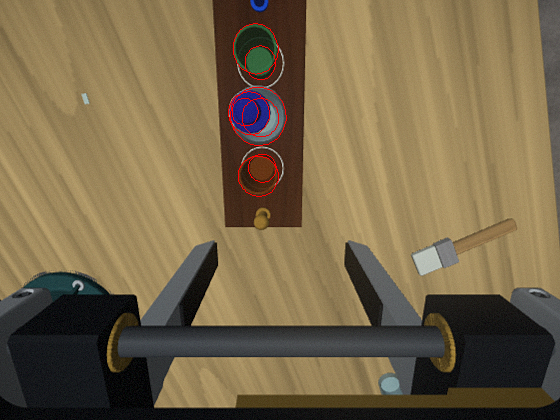

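View pics/side30.png

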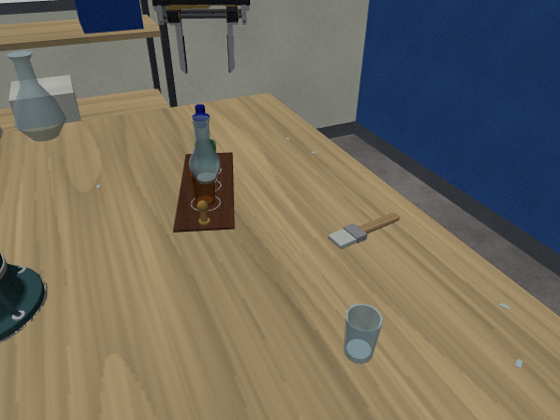

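View pics/scene30.png

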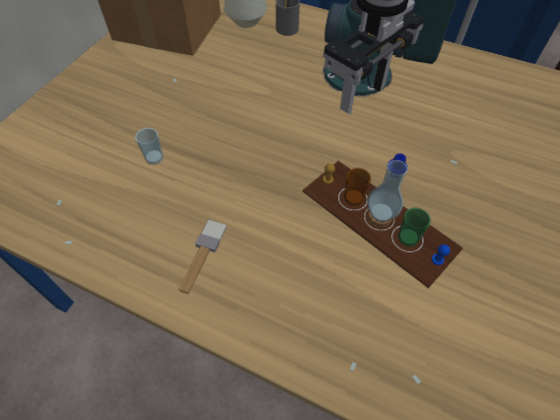

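All pieces look in place. One check on the stopper's seating: height and centring against the neck.

Run:
```python
from bench import robot
from fit import *
ims=[]
for n in("side","scene"):
    d=robot.snapshot(n);im=d["image"][:,:,::-1].copy();f=6
    p=proj(d,[(.5027,.237,.19)])[0].astype(int);x0,y0=p[0]-30,p[1]-35
    big=cv2.resize(im[y0:y0+70,x0:x0+60],None,fx=f,fy=f,interpolation=cv2.INTER_CUBIC)
    a=np.linspace(0,6.28,60)
    for z,r in [(.194,.022),(.194,.021),(.201,.021),(.201,.012),(.227,.012),(.172,.011)]:
        q=(proj(d,np.c_[.5027+r*np.cos(a),.237+r*np.sin(a),0*a+z])-[x0,y0]+.5)*f
        cv2.polylines(big,[q.astype(np.int32)],True,(0,0,255))
    ims.append(big)
    m=mask(d,(x0,y0,x0+60,y0+70));c=cloud(d)[m>0];print(n,m.sum(),"top z",np.percentile(c[:,2],[2,98]).round(4))
    k=c[(c[:,2]>.224)&(c[:,2]<.24)];print("knob top pts mean",k.mean(0).round(4),len(k))
cv2.imwrite("pics/z31.png",np.hstack(ims))
```

```text
side 108 top z [0.2013 0.2283]
knob top pts mean [0.5029 0.2325 0.2268] 31
scene 61 top z [0.224  0.2296]
knob top pts mean [0.5062 0.2367 0.2271] 59
```

View pics/z31.png

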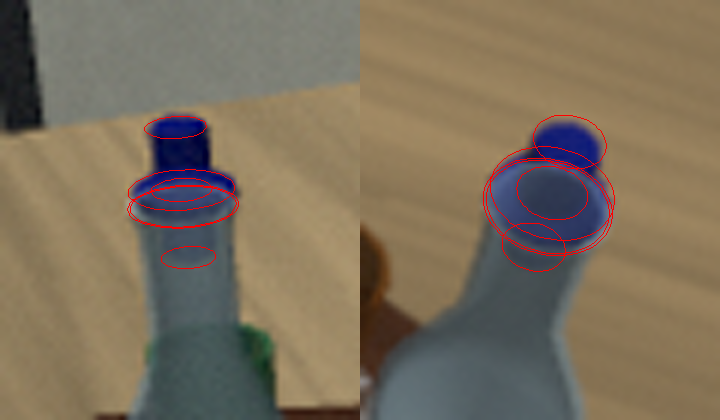

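The stopper's top is at z = .227, as it should be when seated, and it is upright on the lip. Handing in.

Run:
```python
from bench import robot
print(robot.get_obs()["time"],robot.close_job())
```

```text
the job is handed in; nothing more can be done
51.9167 None
```

The carafe set is laid out on the board and the job is handed in at 51.9 s of the 131 s allowed; no verdict was reported. The order was coaster, green tumbler (blue post side), amber tumbler (brass post side), carafe, then stopper.

**Last checks:**
- **Tumblers:** both match outlines drawn at their circle centres to about 1–2 mm and stand upright.
- **Coaster and carafe:** both are at about (0.503, 0.237), roughly 1 mm from the middle circle's centre. The carafe is upright.
- **Stopper:** its top is at z ≈ 0.227, the height expected when seated. The plug went in without resistance and met the lip at the predicted height.
- **Clear tumbler and brush:** they look unmoved in the final pictures; I did not measure them again.
- **Gripper:** open and clear of everything.

**What disagreed or failed along the way:**
- **Fingertip position:** the pictures put the fingertips about 9 mm above the reported tool position, not 22 mm below it. My first grasp of the coaster closed on air above it. I used the measured offset from then on.
- **Carafe grip:** the jaws stopped at 47 mm, probably on the lip, rather than at the 38 mm neck. The grip held and the carafe hung upright.
- **Fixed cameras:** the two differ by 2–3 mm. I averaged them and checked against the wrist camera.

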